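Pack two tins into the sprung cells of a crate

TASK

Two sealed tins stand on the table to the left of the blue three-cell crate: put one into each of its two empty cells, standing upright. Push each tin back against the cell's sprung white keeper to make room, lower it until you feel it stand on the cell's floor, press no harder than gently, and only then let go. Leave the tin that is already packed and the other things where they are.

Things in the scene. Friction and masses are not known exactly. Their poses are not given: they have to be found in the camera images.
- tin_a: To be packed: sealed full cylindrical tin, plain pale gold, 71 mm in diameter, 107 mm tall, about 0.3 to 0.45 kg; origin at the centre of its underside, z up along its axis. Stands upright on the table to the left of the crate.
- tin_b: To be packed: sealed full cylindrical tin, plain pale gold, 71 mm in diameter, 107 mm tall, about 0.3 to 0.45 kg; origin at the centre of its underside, z up along its axis. Stands upright on the table to the left of the crate.
- tin_packed: Already packed, stays where it is: sealed full cylindrical tin, plain pale gold, 71 mm in diameter, 107 mm tall, about 0.3 to 0.45 kg; origin at the centre of its underside, z up along its axis. Stands in cell 3 of the crate.
- crate: Blue crate fixed to the table, 108 mm deep (x), 315 long (y), plus a grip rod reaching 24 mm out at each end. Three cells, each 77 mm wide (y), 105 mm apart. Origin on the table under its centre; x points from the low front wall (robot side) to the high back wall, y along the row, z up. Walls: front 10 mm thick, inner face x = -40 mm, top z = 60; dividers 28 thick, top z = 60; back inner face x = 48, top z = 96.
- cell1 (a point): Centre of cell 1 (+y end, empty), level with the front wall's top, 60 mm above the table; a properly packed tin's axis passes here. Axes as the crate's. The floor is a steel plate (plate1) whose height is set by hand, differently in each cell, anywhere from 14 to 40 mm above the table; it is not reported and must be felt. The plate is sprung: 2 N to start, 2 N per mm, solid after 6 mm.
- cell2 (a point): Same point for cell 2 (the middle cell, empty). Its floor (plate2) is at an unknown height too, 14 to 40 mm above the table. Keeper and wall drag on a tin being lowered with up to about 4 N, and can hold up a tin that is let go short of the floor.
- cell3 (a point): Same point for cell 3 (the -y end cell), which holds the packed tin.
- keeper1_face (a point): Centre of the front face of cell 1's sprung keeper, a white upright plate 50 mm wide, from 40 to 100 mm above the table, with a flat top and no lead-in: a tin lowered straight in lands on it. Free, it leaves 61 mm to the front wall. It slides straight back (crate +x) by up to 17 mm: 2 N to start, 0.2 N more per mm, and springs back.
- keeper2_face (a point): Same for cell 2. To load: hold the tin with its underside over the front wall's top but below the keeper's top, push it back (crate +x) against the keeper; 10 mm of keeper travel just clears the front wall, 13 mm gives 3 mm to spare; then lower it. Once let go, the keeper presses the tin forward against the front wall.
- can_01: Bystander: empty open can, 71 mm in diameter, 106 mm tall, upright on the table at the left; origin at the centre of its underside.
- tape_roll: Bystander: white roll of tape lying flat, 68 mm in diameter, 24 mm tall, beyond the crate; origin at the centre of its underside.
- date_stamp: Bystander: hand stamp with a round wooden knob, 47 x 53 mm, 86 mm tall, upright at the right; origin at the centre of its underside.
Things that resemble listed ones, but are neither listed nor needed, are in the scene too. Leave any pink look-alike of the tin_packed alone.

How it is judged:
By the outcome, as a careful person would: the job done as asked, in the order asked, and still so for the second after the job is handed in, with the robot touching nothing.
It also fails if it takes over 72 s, if anything falls off the work surface, if the arm or the gripper's body presses on something with over 40 N, if the wrist force passes 120 N, or if a joint passes its speed limit or range.

ROBOT

A 6-joint arm with a two-finger parallel gripper is mounted at the origin on the work surface; the furniture and walls round the work are solid. World frame = base frame: x ahead of the robot, y to its left, z up, the work surface at z = 0. Lengths are in mm, angles in rad, forces in N, time in s.
With the tool pointing down it reaches from about 350 to 975 mm from the base axis. Payload 7.1 kg.
Tool frame: the origin (TCP) lies at the very end of the fingers, on their centre line; the grasp point (between the pads) lies 19 mm behind it; z points along the fingers, y is the direction in which the jaws open and shut (so a half turn about z gives the same grasp; the last joint's range is limited). The gripper opens to 88 mm and grips with 3 to 60 N. Pads are 20 mm wide; open, the fingers measure 115 mm over their backs; the gripper's body (75 mm by 178 mm) begins 61 mm behind the grasp point.
Start: joints at [1.091, 0.423, 1.63, -0, 1.089, -0.019], TCP at [277.883, 559.809, 190.075] pointing down, gripper open.
Joint ranges: [-3, 3], [-0.9, 2.11], [0.09, 2.58], [-1.31, 4.45], [0.11, 2.69], [-2.54, 2.54]. Speed limits (rad/s): [2.39, 2.39, 3.01, 3.14, 3.14, 3.14].

INTERFACE

Orientations are given as a rotation vector (axis times angle).
In Python, from workcell import monitor, vision, order, find_in, regions_of, place_of gives the robot as it stands. The module is installed in compiled form; this text tells all that it offers.
- The arm moves only by the tool carry_out, never from a script. Its argument "targets" is a list of rows, each a list of 3 entries, a list of its own where there are three numbers: the turn, a rotation vector about the world's x, y, z in degrees, then the shift along the world's x, y, z in mm, then the finger opening in mm, from 0 to 87.8. In form: [[[rx, ry, rz], [x, y, z], hand], ...]. A call has 1 to 10 rows; each row is the pose to reach, as a shift and turn from the pose commanded when the call began; what a row does not reach only later rows make up. A row lasts 1/12 s, in which the tool goes at most 41.7 mm and 7.16 degrees, less where a joint would pass 70% of its speed; a pose out of reach is approached as far as the arm can. A call with a gripper value outside its range is refused whole. The fingers move at their own pace and stop on an object; the grip force is fixed at half the most. Time passes only in rows, so rows that repeat a pose let the fingers close. It gives the time, the measured TCP pose, the force and the opening at its end, in the units of the state.
- monitor.get_obs(): the state, without advancing time (a new reading comes with each control period).
- vision.get_image(name): name is "side" or "top"; returns the picture (420x560x3 uint8, red, green, blue); there is no depth.
- vision.camera_model(name): a dict with "K" (3x3 intrinsics, pixels), "dist" ([k1, k2, p1, p2, k3] as OpenCV has them; the pictures are not rectified), "rvec" (rotation vector, rad) and "tvec" (3), from world to camera coordinates, as OpenCV has them. Camera axes: x right, y down, z forward; pixel columns grow to the right and rows downward; lengths in mm; the calibration is good to about 2 mm. A picture is of the moment at which its call begins. camera_model takes no time and is no camera call.
- order.close_job(): hands the job in, once; it reports no verdict.
Trained networks look in the newest picture that a camera, given by its name, has taken for a name from the list of things; names that differ only in an ending like _2 or _b are one class to them, and where a whole thing is asked for, a point or a joint stands for the part that bears it (a point fixed in the world has none). Each returns a list of dicts, best first, with "confidence" (0 to 1); they miss things now and then, are a little off and sometimes report something else, mostly with a low value. They report only what shows in the picture. A call takes as long as a camera call. They do not tell look-alikes from the thing itself.
- find_in(query, camera): "point" ([x, y, z] in mm, in the coordinates of the camera as it stood for that picture, good to about 4 mm: the middle of the surface that is visible of it).
- regions_of(query, camera): "mask" (420x560 bool, what is visible of it).
- place_of(query, camera): "point" ([x, y, z] in mm, in the coordinates of the camera as it stood for that picture, good to about 4 mm: a listed point, or the origin of a listed thing).
The state is a dict: "t": time; "qpos": joint angles; "qvel": joint speeds; "joint_torque": joint torques, N m; "ee_pos": TCP position; "orientation": TCP orientation; "ft_force": force on the tool from outside, world axes, zero at the start; "moment": the same for the moment, N m; "width": finger opening in mm.
Only numpy, scipy, OpenCV 4.12 (cv2) and the standard library are available. Lean on these libraries where they do the work, as an engineer would, in place of code of your own. Each camera call takes 0.05 s, during which the arm holds its last target.

## Working session

There is one attempt and no reset: what is moved stays moved. The work goes in short steps, Python scripts to look and compute and a tool call to move; the robot and the scene stay as the last step left them, time stands still between calls to the robot, and variables do not carry over. Pictures are saved under pics/ and viewed, and the job is handed in when it is done.

Besides the shell and the picture viewer there is one more tool, called in YAML: its name, and indented under it one key for each argument. carry_out: Moves the arm, as the interface text tells. Its arguments: {"type":"object","properties":{"targets":{"type":"array","items":{"type":"array"}}},"required":["targets"]}

```bash
mkdir -p pics; ls; python3 - <<'E'
from workcell import monitor, vision
import cv2
print(monitor.get_obs())
for n in("side","top"):
    im=vision.get_image(n); cv2.imwrite(f"pics/{n}0.png",im[:,:,::-1])
    m=vision.camera_model(n); print(n,m)
E
```

```text
pics
{'t': 0.0, 'qpos': array([ 1.09097612e+00,  4.23854229e-01,  1.63068843e+00, -1.92282436e-05,
        1.08859843e+00, -1.90131601e-02]), 'qvel': array([-5.88897901e-04,  8.88873814e-05, -2.14703105e-03, -2.55399409e-04,
        4.38218507e-04, -1.17626043e-04]), 'joint_torque': array([-3.32333009e-03, -5.44633126e+01, -2.73666590e+01,  6.43948861e-02,
        2.28373648e-02, -1.03309201e-04]), 'ee_pos': array([277.62738033, 559.27270127, 189.29399508]), 'orientation': array([-7.17349402e-01, -3.05822022e+00,  2.36334797e-03]), 'ft_force': array([1.10273077, 0.55832729, 0.69043017]), 'moment': array([-0.01775323, -0.0305793 ,  0.02487045]), 'width': 87.63163646847896}
side {'K': array([[422.09516185,   0.        , 282.31928544],
       [  0.        , 422.09516185, 214.26452154],
       [  0.        ,   0.        ,   1.        ]]), 'dist': array([-0.05694995,  0.        ,  0.        ,  0.        ,  0.        ]), 'rvec': array([ 2.27698654, -0.1872865 ,  0.10897571]), 'tvec': array([-570.02699287,  103.01376981, 1351.40610489])}
top {'K': array([[416.33208588,   0.        , 285.47434933],
       [  0.        , 416.33208588, 211.46978374],
       [  0.        ,   0.        ,   1.        ]]), 'dist': array([-0.03843164,  0.        ,  0.        ,  0.        ,  0.        ]), 'rvec': array([ 2.15331642, -2.16840158,  0.12122807]), 'tvec': array([   6.30687619,  588.05795992, 1453.9720924 ])}
```

View pics/top0.png

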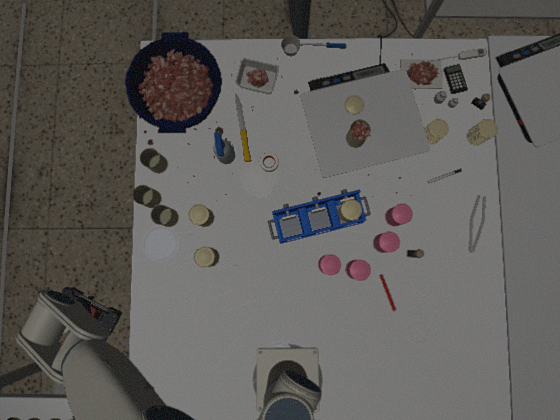

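View pics/side0.png

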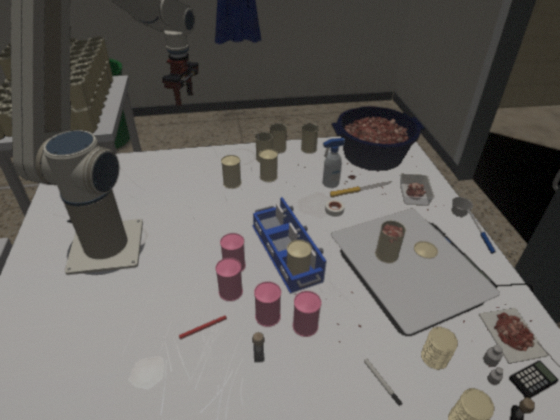

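```bash
cat > h.py <<'E'
from workcell import monitor, vision, order, find_in, regions_of, place_of
import numpy as np, cv2
def cam(n):
    m=vision.camera_model(n); R=cv2.Rodrigues(m["rvec"])[0]; return m,R,np.array(m["tvec"])
def c2w(n,p):
    m,R,t=cam(n); return R.T@(np.array(p)-t)
def px2w(n,uv,z):
    m,R,t=cam(n)
    u=cv2.undistortPoints(np.array([[uv]],float),m["K"],m["dist"])[0,0]
    d=R.T@np.array([u[0],u[1],1]); c=-R.T@t
    return c+d*(z-c[2])/d[2]
def w2px(n,P):
    m,R,t=cam(n); return cv2.projectPoints(np.array(P,float).reshape(-1,3),m["rvec"],m["tvec"],m["K"],m["dist"])[0].reshape(-1,2)
E
python3 - <<'E'
from h import *
for q in ["tin_a","crate","cell1","cell2","cell3","keeper1_face","keeper2_face","can_01"]:
  for n in ("top","side"):
    for r in place_of(q,n)[:5]:
        P=c2w(n,r["point"]); print(q,n,round(r["confidence"],2),P.round(0),w2px(n,P).round(0))
print(monitor.get_obs()["t"])
E
```

```text
tin_a top 0.65 [432. 281.  -3.] [[209. 256.]]
tin_a top 0.61 [580. 299.  -3.] [[204. 216.]]
tin_a side 0.98 [575. 300.   1.] [[268. 176.]]
tin_a side 0.56 [434. 281.   2.] [[233. 182.]]
crate top 0.57 [ 562. -116.   -1.] [[318. 219.]]
crate side 0.82 [ 566. -116.   -1.] [[285. 253.]]
cell1 top 0.91 [ 559. -119.   58.] [[320. 219.]]
cell1 top 0.9 [536. -14.  60.] [[290. 225.]]
cell1 top 0.82 [ 586. -219.   59.] [[348. 211.]]
cell1 top 0.28 [576. 299.  -1.] [[204. 216.]]
cell1 side 0.97 [ 563. -114.   58.] [[284. 239.]]
cell1 side 0.84 [ 592. -218.   61.] [[300. 262.]]
cell1 side 0.72 [535. -16.  61.] [[270. 218.]]
cell2 top 0.91 [ 559. -119.   58.] [[320. 219.]]
cell2 top 0.9 [536. -14.  60.] [[290. 225.]]
cell2 top 0.82 [ 586. -219.   59.] [[348. 211.]]
cell2 top 0.28 [576. 299.  -1.] [[204. 216.]]
cell2 side 0.97 [ 563. -114.   58.] [[284. 239.]]
cell2 side 0.84 [ 592. -218.   61.] [[300. 262.]]
cell2 side 0.72 [535. -16.  61.] [[270. 218.]]
cell3 top 0.91 [ 559. -119.   58.] [[320. 219.]]
cell3 top 0.9 [536. -14.  60.] [[290. 225.]]
cell3 top 0.82 [ 586. -219.   59.] [[348. 211.]]
cell3 top 0.28 [576. 299.  -1.] [[204. 216.]]
cell3 side 0.97 [ 563. -114.   58.] [[284. 239.]]
cell3 side 0.84 [ 592. -218.   61.] [[300. 262.]]
cell3 side 0.72 [535. -16.  61.] [[270. 218.]]
keeper1_face top 0.52 [ 564. -118.   -1.] [[318. 219.]]
keeper1_face top 0.41 [564. -11.  71.] [[289. 217.]]
keeper1_face side 0.51 [563.  -6.  72.] [[278. 213.]]
keeper2_face top 0.51 [ 589. -115.   64.] [[319. 210.]]
keeper2_face side 0.46 [ 586. -112.   75.] [[291. 234.]]
can_01 top 0.9 [573. 431.  -1.] [[169. 217.]]
can_01 side 0.91 [574. 434.  -3.] [[263. 159.]]
can_01 side 0.29 [435. 280.   3.] [[233. 182.]]
0.9
```

The two tins stand at top-view pixels (199,215) and (204,257), and place_of puts them at (578,299) and (433,281). The dark open cans at (153,160), (147,197) and (164,215) and the pink look-alikes on the right don't fit the description. I'll fit the crate and tins more precisely and confirm them in crops.

```bash
python3 - <<'E'
from h import *
from scipy.optimize import least_squares
# candidate crate pose from cells, overlay wireframe
im={n:cv2.imread(f"pics/{n}0.png") for n in("top","side")}
def T(P,x,y,th):
    c,s=np.cos(th),np.sin(th); P=np.array(P,float); return np.c_[x+c*P[:,0]-s*P[:,1],y+s*P[:,0]+c*P[:,1],P[:,2]]
x,y,th=562.5,-116,np.arctan2(54,204)
print(np.degrees(th))
segs=[]
for yy in(-157.5,157.5): segs+=[[(-50,yy,60),(-50+5,yy,60)],[(58,yy,96),(48,yy,96)]]
segs+=[[(-50,-157.5,60),(-50,157.5,60)],[(48,-157.5,96),(48,157.5,96)],[(-40,-157.5,60),(-40,157.5,60)]]
for c in(-105,0,105):
  for s in(-38.5,38.5): segs.append([(-40,c+s,60),(21,c+s,60)])
S=6
for n,(u0,v0) in {"top":(265,180),"side":(245,195)}.items():
    z=cv2.resize(im[n][v0:v0+95,u0:u0+115],None,fx=S,fy=S,interpolation=cv2.INTER_CUBIC); z=cv2.convertScaleAbs(z,alpha=1.6)
    for sg in segs:
        p=((w2px(n,T(sg,x,y,th))-[u0,v0]+.5)*S).astype(int)
        cv2.line(z,tuple(map(int,p[0])),tuple(map(int,p[1])),(0,255,255),1)
    cv2.imwrite(f"pics/c_{n}.png",z)
# tins: outline circles
out=[]
for n,(u0,v0) in {"top":(170,190),"side":(215,140)}.items():
    z=cv2.resize(im[n][v0:v0+85,u0:u0+65],None,fx=S,fy=S,interpolation=cv2.INTER_CUBIC); z=cv2.convertScaleAbs(z,alpha=1.5)
    a=np.linspace(0,6.283,60)
    for (tx,ty) in((577.5,299.5),(433,281)):
      for h in(0,107):
        p=((w2px(n,np.c_[tx+35.5*np.cos(a),ty+35.5*np.sin(a),0*a+h])-[u0,v0]+.5)*S).astype(int)
        cv2.polylines(z,[p.astype(np.int32)],True,(0,0,255),1)
    out.append(z)
cv2.imwrite("pics/tins.png",np.hstack(out))
E
```

```text
14.826479970355665
```

View pics/c_top.png

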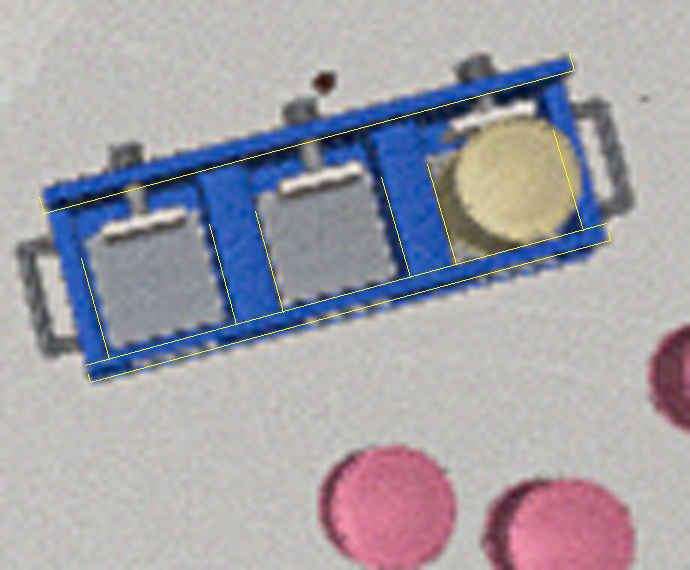

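View pics/c_side.png

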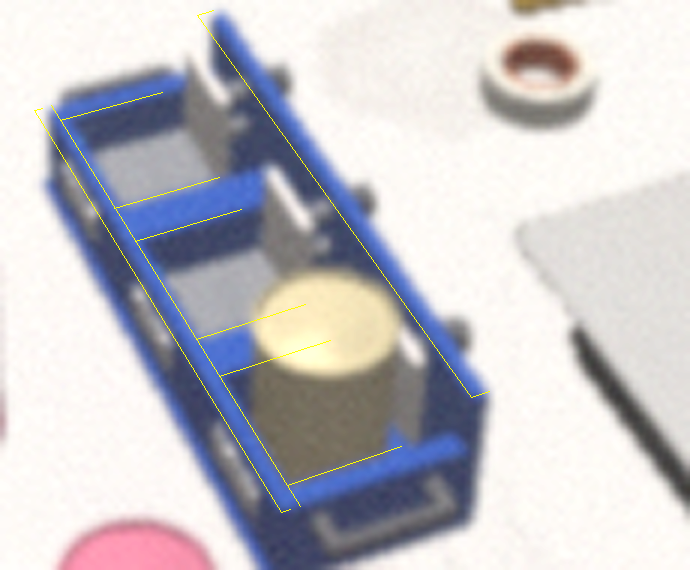

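View pics/tins.png

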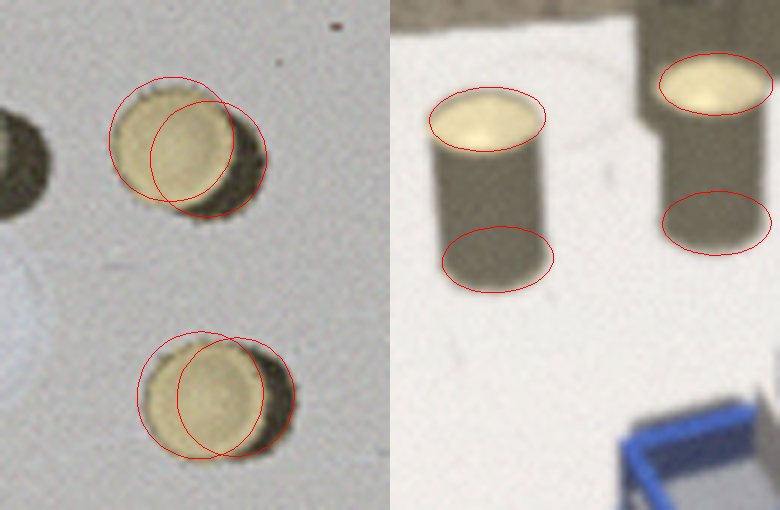

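```bash
cat > fit.py <<'E'
from h import *
from scipy.optimize import minimize
im={n:cv2.imread(f"pics/{n}0.png").astype(np.float32) for n in("top","side")}
def T(P,x,y,th):
    c,s=np.cos(th),np.sin(th); P=np.array(P,float); return np.c_[x+c*P[:,0]-s*P[:,1],y+s*P[:,0]+c*P[:,1],P[:,2]]
def rect(x0,x1,y0,y1,z): return [(x0,y0,z),(x1,y0,z),(x1,y1,z),(x0,y1,z)]
rims=[rect(-50,-40,-157.5,157.5,60),rect(48,58,-157.5,157.5,96)]
for y in(-157.5,-66.5,38.5): rims.append(rect(-40,48,y,y+28,60))
rims[2]=rect(-40,48,-157.5,-143.5,60); rims.append(rect(-40,48,143.5,157.5,60))
S=8
def render(n,polys,u0,v0,w,h):
    m=np.zeros((h*S,w*S),np.uint8)
    for P in polys:
        p=((w2px(n,P)-[u0,v0]+.5)*S*16).round().astype(np.int32)
        cv2.fillPoly(m,[p],255,shift=4)
    return cv2.GaussianBlur(cv2.resize(m,(w,h),interpolation=cv2.INTER_AREA).astype(np.float32),(0,0),.6)
def ncc(a,b,w):
    a=a-(a*w).sum()/w.sum(); b=b-(b*w).sum()/w.sum()
    return (a*b*w).sum()/np.sqrt((a*a*w).sum()*(b*b*w).sum())
box={"top":(262,178,115,75),"side":(243,192,90,105)}
def bl(n):
    u,v,w,h=box[n]; z=im[n][v:v+h,u:u+w]; return np.clip(z[:,:,0]-z[:,:,2],0,None)
def score(n,p):
    x,y,th=p; polys=[T(r,x,y,th) for r in rims]
    m=render(n,polys,*box[n]); b=bl(n)
    return ncc(m,b,np.ones_like(m))
def disk(n,tx,ty,h=107):
    a=np.linspace(0,6.283,80); return np.c_[tx+35.5*np.cos(a),ty+35.5*np.sin(a),0*a+h]
if __name__=="__main__":
    for names in(("top",),("side",),("top","side")):
        f=lambda q:-sum(score(n,(q[0],q[1],q[2]/100)) for n in names)
        best=min((minimize(f,[562+dx,-116+dy,25.8],method="Nelder-Mead",options=dict(initial_simplex=[[562+dx,-116+dy,25.8],[566+dx,-116+dy,25.8],[562+dx,-112+dy,25.8],[562+dx,-116+dy,28]])) for dx in(-2,2) for dy in(-2,2)),key=lambda r:r.fun)
        print("crate",names,best.x.round(1),np.degrees(best.x[2]/100).round(2),best.fun)
    for c in((577,299),(433,281)):
        for n in("top","side"):
            q=w2px(n,[[c[0],c[1],107]])[0].astype(int); u,v=q-16
            z=im[n][v:v+32,u:u+32]
            # yellowness & brightness
            g=z[:,:,2]-z[:,:,0]; g=np.clip(g,0,None)
            g=g*(z[:,:,2]>110) if n=="top" else g*(z[:,:,2]>150)
            f=lambda p:-ncc(render(n,[disk(n,*p)],u,v,32,32),g,np.ones_like(g))
            r=minimize(f,c,method="Nelder-Mead",options=dict(initial_simplex=[c,(c[0]+4,c[1]),(c[0],c[1]+4)]))
            print("tin",n,r.x.round(1),r.fun)
E
python3 fit.py
```

```text
crate ('top',) [ 564.  -115.2   24.1] 13.83 -0.8794586658477783Traceback (most recent call last):
  File "fit.py", line 32, in <module>
    best=min((minimize(f,[562+dx,-116+dy,25.8],method="Nelder-Mead",options=dict(initial_simplex=[[562+dx,-116+dy,25.8],[566+dx,-116+dy,25.8],[562+dx,-112+dy,25.8],[562+dx,-116+dy,28]])) for dx in(-2,2) for dy in(-2,2)),key=lambda r:r.fun)
  File "fit.py", line 32, in <genexpr>
    best=min((minimize(f,[562+dx,-116+dy,25.8],method="Nelder-Mead",options=dict(initial_simplex=[[562+dx,-116+dy,25.8],[566+dx,-116+dy,25.8],[562+dx,-112+dy,25.8],[562+dx,-116+dy,28]])) for dx in(-2,2) for dy in(-2,2)),key=lambda r:r.fun)
              ~~~~~~~~^^^^^^^^^^^^^^^^^^^^^^^^^^^^^^^^^^^^^^^^^^^^^^^^^^^^^^^^^^^^^^^^^^^^^^^^^^^^^^^^^^^^^^^^^^^^^^^^^^^^^^^^^^^^^^^^^^^^^^^^^^^^^^^^^^^^^^^^^^^^^^^^^^^^^^^^^^^^^^^^^^^^
    res = _minimize_neldermead(fun, x0, args, callback, bounds=bounds,
                               **options)
    fsim[j] = func(sim[j])
              ~~~~^^^^^^^^
    fx = function(np.copy(x), *(wrapper_args + args))
  File "fit.py", line 31, in <lambda>
    f=lambda q:-sum(score(n,(q[0],q[1],q[2]/100)) for n in names)
                ~~~^^^^^^^^^^^^^^^^^^^^^^^^^^^^^^^^^^^^^^^^^^^^^^
  File "fit.py", line 31, in <genexpr>
    f=lambda q:-sum(score(n,(q[0],q[1],q[2]/100)) for n in names)
                    ~~~~~^^^^^^^^^^^^^^^^^^^^^^^^
  File "fit.py", line 25, in score
    m=render(n,polys,*box[n]); b=bl(n)
  File "fit.py", line 14, in render
    p=((w2px(n,P)-[u0,v0]+.5)*S*16).round().astype(np.int32)
        ~~~~^^^^^
  File "h.py", line 13, in w2px
    m,R,t=cam(n); return cv2.projectPoints(np.array(P,float).reshape(-1,3),m["rvec"],m["tvec"],m["K"],m["dist"])[0].reshape(-1,2)
          ~~~^^^
  File "h.py", line 4, in cam
    m=vision.camera_model(n); R=cv2.Rodrigues(m["rvec"])[0]; return m,R,np.array(m["tvec"])
ValueError: time passes only in moves, steps and waits
```

```bash
sed -i 's/^def cam(n):/import functools\n@functools.lru_cache(None)\ndef cam(n):/' h.py; time python3 fit.py
```

```text
crate ('top',) [ 564.  -115.2   24.1] 13.83 -0.8794586658477783
crate ('side',) [ 564.3 -117.    24.1] 13.81 -0.7928445339202881
crate ('top', 'side') [ 564.2 -116.4   24.1] 13.81 -1.6655646562576294
tin top [572.1 299.8] -0.8549730777740479
tin side [569.4 298.9] -0.5905942320823669
tin top [429.5 279. ] -0.8647555708885193
tin side [416.8 279.8] -0.6081300973892212
real	0m2.308s
user	0m2.815s
sys	0m0.076s
```

```bash
python3 - <<'E'
from fit import *
for c in((575,299.5),(431,280)):
  for n in("top","side"):
    q=w2px(n,[[c[0],c[1],53]])[0].astype(int); u,v=q-24
    z=im[n][v:v+48,u:u+48]; z=cv2.GaussianBlur(z,(0,0),.7)
    ratio=(z[:,:,2]-z[:,:,0])/(z.sum(2)+1)   # yellowness, light independent
    qq=w2px(n,[[c[0],c[1],107]])[0]-[u,v]; i,j=qq.astype(int)
    print(n,"face",z[j,i].round(),ratio[j,i].round(3),"table",z[44,40].round(),ratio[44,40].round(3), "body", z[34,24].round(),ratio[34,24].round(3))
    thr=ratio[j,i]*.5
    g=(ratio>thr)*1.; 
    if n=="side": g=(ratio>0.06)*(z[:,:,2]>165)*1.
    else: g=(ratio>thr)*(z[:,:,2]>z[j,i,2]*.7)*1.
    k,l,st,ce=cv2.connectedComponentsWithStats(g.astype(np.uint8)); 
    g=(l==l[j,i]).astype(np.float32)
    f=lambda p:-ncc(render(n,[disk(n,*p)],u,v,48,48),g,np.ones_like(g))
    r=minimize(f,c,method="Nelder-Mead",options=dict(initial_simplex=[c,(c[0]+4,c[1]),(c[0],c[1]+4)]))
    print("tin",n,r.x.round(1),r.fun,g.sum(),render(n,[disk(n,*c)],u,v,48,48).sum()/255)
E
```

```text
top face [ 96. 120. 127.] 0.089 table [120. 121. 122.] 0.004 body [57. 69. 71.] 0.075
tin top [573.4 299. ] -0.9795040488243103 331.0 341.74118
side face [117. 146. 156.] 0.093 table [154. 156. 158.] 0.009 body [61. 71. 75.] 0.071
tin side [575.  299.5] nan 2304.0 154.63138
top face [ 96. 119. 125.] 0.087 table [120. 121. 122.] 0.006 body [ 91. 109. 113.] 0.071
tin top [429.4 278.2] -0.9742898344993591 335.0 353.7098
side face [117. 146. 156.] 0.092 table [154. 156. 158.] 0.009 body [62. 72. 77.] 0.068
tin side [448.1 106.8] -0.010004285722970963 2302.0 164.949fit.py:19: RuntimeWarning: invalid value encountered in scalar divide
  return (a*b*w).sum()/np.sqrt((a*a*w).sum()*(b*b*w).sum())
```

```bash
python3 - <<'E'
from fit import *
for c in((575,299.5),(431,280)):
  for n in("side",):
    q=w2px(n,[[c[0],c[1],53]])[0].astype(int); u,v=q-24
    z=im[n][v:v+48,u:u+48]; z=cv2.GaussianBlur(z,(0,0),.7)
    ratio=(z[:,:,2]-z[:,:,0])/(z.sum(2)+1)
    i,j=(w2px(n,[[c[0],c[1],107]])[0]-[u,v]).astype(int)
    g=((ratio>.045)&(z[:,:,2]>112)).astype(np.uint8)
    k,l,st,ce=cv2.connectedComponentsWithStats(g); g=(l==l[j,i]).astype(np.float32)
    f=lambda p:-ncc(render(n,[disk(n,*p)],u,v,48,48),g,np.ones_like(g))
    r=minimize(f,c,method="Nelder-Mead",options=dict(initial_simplex=[c,(c[0]+4,c[1]),(c[0],c[1]+4)]))
    print("tin",n,r.x.round(1),r.fun,g.sum(),render(n,[disk(n,*c)],u,v,48,48).sum()/255)
E
```

```text
tin side [574.5 297.3] -0.9491977095603943 133.0 154.63138
tin side [429.8 277.6] -0.9751530289649963 162.0 164.949
```

carry_out:
  targets:
    - [[0,0,5],[19,-35,0],87.8]
    - [[0,0,10],[38,-70,0],87.8]
    - [[0,0,15],[57,-105,0],87.8]
    - [[0,0,20],[76,-141,0],87.8]
    - [[0,0,25],[95,-176,0],87.8]
    - [[0,0,30],[114,-211,0],87.8]
    - [[0,0,35],[133,-246,0],87.8]
    - [[0,0,40.2],[152,-281.8,0],87.8]
    - [[0,0,40.2],[152,-281.8,0],87.8]
    - [[0,0,40.2],[152,-281.8,0],87.8]

```text
t: 1.73
ee_pos: [430.9, 276.4, 190.3]
orientation: [-0.37, 3.119, 0.0]
ft_force: [-0.5, 0.8, 0.0]
width: 87.8
```

```bash
python3 - <<'E'
from h import *
o=monitor.get_obs(); print(o["ee_pos"],o["orientation"],o["qpos"])
out=[]
for n in("top","side"):
    im=vision.get_image(n); z=im[:,:,::-1].copy(); u,v=w2px(n,[[430,278,120]])[0].astype(int)
    z=cv2.resize(z[v-40:v+40,u-40:u+40],None,fx=5,fy=5,interpolation=cv2.INTER_CUBIC)
    p=((w2px(n,[o["ee_pos"]])[0]-[u-40,v-40]+.5)*5).astype(int); cv2.circle(z,tuple(map(int,p)),4,(0,255,0),1)
    out.append(z)
cv2.imwrite("pics/g1.png",np.hstack(out))
E
```

```text
[430.87251529 276.4172915  190.30250717] [-3.69807539e-01  3.11941129e+00  4.34157904e-04] [ 5.47074931e-01  2.56867179e-01  1.87729960e+00  1.31322520e-04
  1.00700407e+00 -1.25979092e+00]
```

View pics/g1.png

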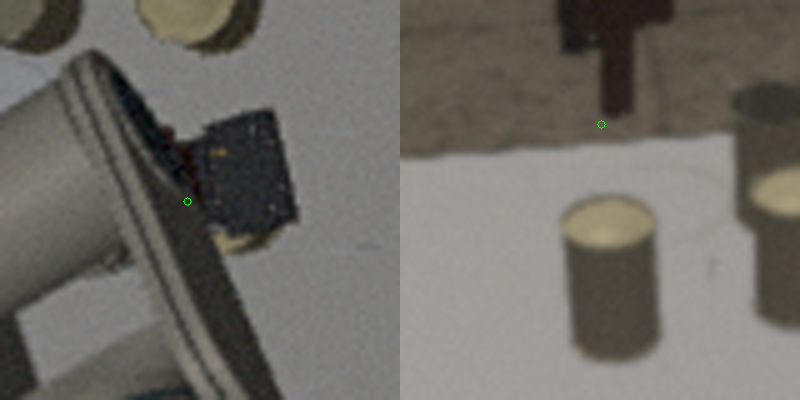

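carry_out:
  targets:
    - [[0,0,0.3],[0,0,-30],87.8]
    - [[0,0,0.3],[0,0,-60],87.8]
    - [[0,0,0.3],[0,0,-90],87.8]
    - [[0,0,0.3],[0,0,-115],87.8]
    - [[0,0,0.3],[0,0,-132],87.8]
    - [[0,0,0.3],[0,0,-132],87.8]

```text
t: 2.33
ee_pos: [426.8, 278.2, 54.8]
orientation: [0.388, -3.112, 0.004]
ft_force: [-1.5, 0.5, -0.1]
width: 87.8
```

```bash
python3 - <<'E'
from h import *
o=monitor.get_obs(); print(o["ee_pos"],o["ft_force"],o["moment"])
out=[]
for n in("top","side"):
    im=vision.get_image(n); z=im[:,:,::-1].copy(); u,v=w2px(n,[[430,278,70]])[0].astype(int)
    z=cv2.resize(z[v-40:v+40,u-40:u+40],None,fx=5,fy=5,interpolation=cv2.INTER_CUBIC)
    out.append(z)
cv2.imwrite("pics/g2.png",np.hstack(out))
o=monitor.get_obs(); print(o["ee_pos"],o["ft_force"],o["moment"])
E
```

```text
[426.80126728 278.24650654  54.83539265] [-1.47824144  0.4546751  -0.12235617] [0.08699122 0.04146367 0.01229804]
[429.05352132 279.10853065  57.85025367] [ 0.68465806 -0.77102012  0.70898428] [ 0.10299784 -0.00760217 -0.01937207]
```

View pics/g2.png

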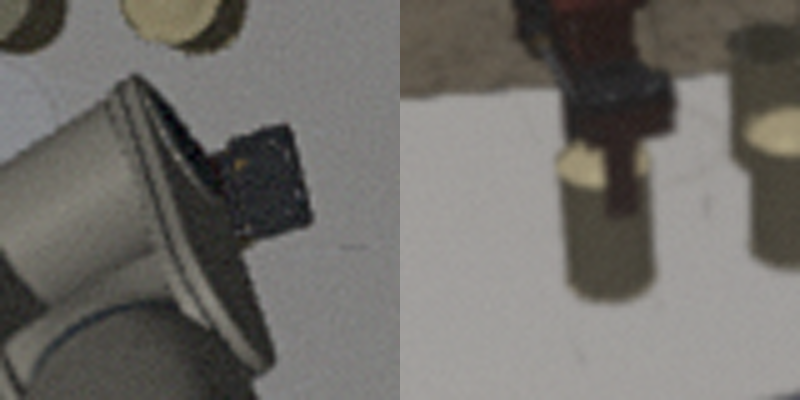

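carry_out:
  targets:
    - [[0,0,0],[0,0,0],60]
    - [[0,0,0],[0,0,0],60]
    - [[0,0,0],[0,0,0],60]
    - [[0,0,0],[0,0,0],60]
    - [[0,0,0],[0,0,0],60]
    - [[0,0,0],[0,0,0],60]

```text
t: 2.93
ee_pos: [430.7, 278.6, 59.3]
orientation: [-0.385, 3.116, 0.002]
ft_force: [-1.4, 0.2, 7.2]
width: 70.4
```

```bash
python3 - <<'E'
from h import *
for i in range(3):
    o=monitor.get_obs(); print(o["ee_pos"],o["orientation"],o["ft_force"],o["moment"],o["width"]); vision.get_image("top")
E
```

```text
[430.65794981 278.63249784  59.26798708] [-3.84746110e-01  3.11597119e+00  2.02480548e-03] [-1.42275914  0.17522372  7.21628786] [0.51332595 0.32845026 0.07541949] 70.35941375359708
[430.69350419 278.64029016  59.26629841] [-3.84743155e-01  3.11595778e+00  2.01434181e-03] [-1.63427205 -0.15743495  7.6631706 ] [0.48707973 0.35534769 0.07134948] 70.11342536710303
[430.69618355 278.63493204  59.28028195] [-3.84649280e-01  3.11596609e+00  2.04129859e-03] [-2.10137086  0.50397375  6.64269093] [0.51111279 0.33282293 0.11123063] 70.37646379612892
```

carry_out:
  targets:
    - [[0,0,-0.3],[0,0,20],60]
    - [[0,0,-0.3],[0,0,50],60]
    - [[0,0,-0.3],[0,0,85],60]
    - [[0,0,-0.3],[0,0,110],60]
    - [[0,0,-0.3],[0,0,110],60]
    - [[0,0,-0.3],[0,0,110],60]
    - [[0,0,-0.3],[0,0,110],60]

```text
t: 3.67
ee_pos: [428.9, 277.3, 166.9]
orientation: [0.377, -3.117, 0.001]
ft_force: [-0.7, -1.0, -4.4]
width: 70.0
```

carry_out:
  targets:
    - [[0,0,0],[10,-30,0],60]
    - [[0,0,0],[20,-70,0],60]
    - [[0,0,0],[30,-110,0],60]
    - [[0,0,0],[40,-150,0],60]
    - [[0,0,0],[50,-190,0],60]
    - [[0,0,0],[60,-230,0],60]
    - [[0,0,0],[70,-270,0],60]
    - [[0,0,0],[80,-310,0],60]
    - [[0,0,0],[92,-350,0],60]
    - [[0,0,0],[99,-375,0],60]

```text
t: 4.5
ee_pos: [528.2, -100.4, 165.8]
orientation: [0.374, -3.116, -0.0]
ft_force: [0.8, 0.5, -3.4]
width: 69.8
```

carry_out:
  targets:
    - [[0,0,0],[4,-15,0],60]
    - [[0,0,0],[6,-26,0],60]
    - [[0,0,0],[6,-26,0],60]
    - [[0,0,0],[6,-26,0],60]
    - [[0,0,0],[6,-26,0],60]
    - [[0,0,0],[6,-26,0],60]

```text
t: 5.0
ee_pos: [534.3, -121.7, 167.7]
orientation: [0.379, -3.118, -0.001]
ft_force: [0.2, 0.3, -4.8]
width: 70.4
```

```bash
cat > look.py <<'E'
from fit import *
import sys
def look(name,ctr,half=38):
    o=monitor.get_obs(); print("t",o["t"],o["ee_pos"].round(1),o["orientation"].round(3),o["ft_force"].round(2),o["moment"].round(2),o["width"].round(1))
    out=[]
    for n in("top","side"):
        i=vision.get_image(n); cv2.imwrite(f"pics/{name}_{n}.png",i[:,:,::-1]); u,v=w2px(n,[ctr])[0].astype(int)
        z=i[v-half:v+half,u-half:u+half,::-1]
        out.append(cv2.convertScaleAbs(cv2.resize(z,(399,399),interpolation=cv2.INTER_CUBIC),alpha=1.6))
    cv2.imwrite(f"pics/{name}.png",np.hstack(out))
E
python3 -c "
from look import *
look('p1',(535,-123,90))
for i in range(3):
    vision.get_image('top');o=monitor.get_obs(); print(o['ee_pos'].round(1),o['ft_force'].round(2))"
```

```text
Traceback (most recent call last):
  File "look.py", line 4, in look
    o=monitor.get_obs(); print("t",o["t"],o["ee_pos"].round(1),o["orientation"].round(3),o["ft_force"].round(2),o["moment"].round(2),o["width"].round(1))
                                                                                                                                     ^^^^^^^^^^^^^^^^
AttributeError: 'float' object has no attribute 'round'
```

```bash
sed -i 's/o\["width"\].round(1)/round(o["width"],1)/' look.py
python3 -c "
from look import *
look('p1',(535,-123,90))
for i in range(3):
    vision.get_image('top');o=monitor.get_obs(); print(o['ee_pos'].round(1),o['ft_force'].round(2))"
```

```text
t 5.0 [ 534.3 -121.7  167.7] [ 3.790e-01 -3.118e+00 -1.000e-03] [ 0.2   0.33 -4.8 ] [ 0.05 -0.01 -0.05] 70.4
[ 534.8 -122.1  168.2] [ 0.19  0.33 -4.52]
[ 534.9 -122.2  168.2] [-0.33 -0.49 -3.95]
[ 534.9 -122.4  168.2] [ 0.99  0.1  -4.91]
```

View pics/p1.png

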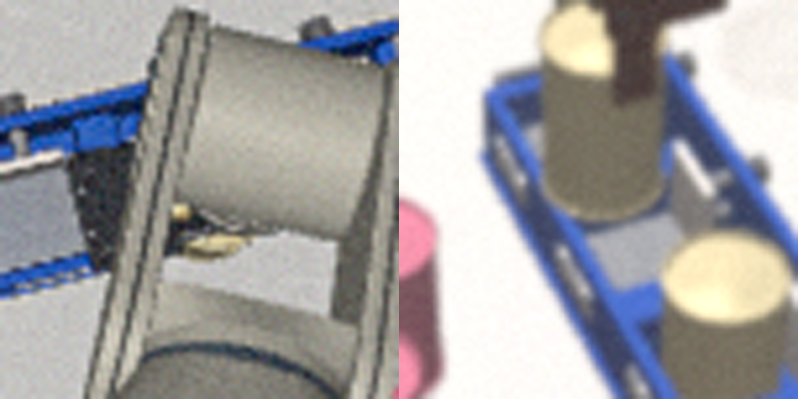

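carry_out:
  targets:
    - [[0,0,0],[0,-0.5,-20],60]
    - [[0,0,0],[0,-0.5,-37],60]
    - [[0,0,0],[0,-0.5,-37],60]
    - [[0,0,0],[0,-0.5,-37],60]
    - [[0,0,0],[0,-0.5,-37],60]
    - [[0,0,0],[0,-0.5,-37],60]

```text
t: 5.75
ee_pos: [535.8, -123.6, 132.2]
orientation: [-0.377, 3.117, -0.001]
ft_force: [0.5, -0.5, -4.7]
width: 70.2
```

```bash
python3 -c "
from look import *
look('p2',(535,-123,90))
import numpy as np
F=[]
for i in range(6):
    vision.get_image('top');o=monitor.get_obs(); F.append(np.r_[o['ee_pos'],o['ft_force'],o['moment']])
F=np.array(F);print(F.mean(0).round(2),F.std(0).round(2))"
```

```text
t 5.75 [ 535.8 -123.6  132.2] [-3.770e-01  3.117e+00 -1.000e-03] [ 0.52 -0.48 -4.73] [ 0.03 -0.02 -0.02] 70.2
[ 5.3517e+02 -1.2358e+02  1.3157e+02  1.7000e-01  4.0000e-02 -4.0700e+00
  5.0000e-02 -0.0000e+00 -1.0000e-02] [0.18 0.04 0.24 0.36 0.58 0.39 0.03 0.03 0.01]
```

View pics/p2.png

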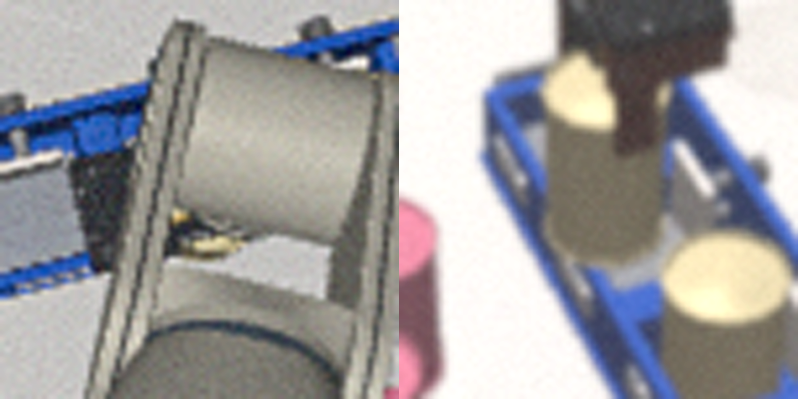

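carry_out:
  targets:
    - [[0,0,0],[4.9,1.2,0],60]
    - [[0,0,0],[9.7,2.4,0],60]
    - [[0,0,0],[9.7,2.4,0],60]
    - [[0,0,0],[9.7,2.4,0],60]
    - [[0,0,0],[9.7,2.4,0],60]

```text
t: 6.57
ee_pos: [544.5, -121.0, 130.9]
orientation: [0.378, -3.118, -0.0]
ft_force: [0.1, 0.6, -3.9]
width: 70.1
```

carry_out:
  targets:
    - [[0,0,0],[1.9,0.5,0],60]
    - [[0,0,0],[1.9,0.5,0],60]

```text
t: 6.73
ee_pos: [546.7, -120.5, 131.1]
orientation: [-0.377, 3.119, -0.0]
ft_force: [-0.1, 0.6, -3.0]
width: 70.1
```

carry_out:
  targets:
    - [[0,0,0],[1.9,0.5,0],60]
    - [[0,0,0],[1.9,0.5,0],60]

```text
t: 6.9
ee_pos: [548.7, -120.1, 131.1]
orientation: [-0.377, 3.119, -0.0]
ft_force: [0.1, 0.2, -4.4]
width: 70.5
```

carry_out:
  targets:
    - [[0,0,0],[1.9,0.5,0],60]
    - [[0,0,0],[1.9,0.5,0],60]

```text
t: 7.07
ee_pos: [550.7, -119.6, 131.1]
orientation: [-0.377, 3.118, -0.0]
ft_force: [-0.5, -0.6, -4.8]
width: 70.6
```

carry_out:
  targets:
    - [[0,0,0],[1.9,0.5,0],60]
    - [[0,0,0],[1.9,0.5,0],60]

```text
t: 7.23
ee_pos: [552.4, -119.0, 131.1]
orientation: [0.377, -3.119, -0.0]
ft_force: [-0.3, 0.3, -4.3]
width: 70.0
```

carry_out:
  targets:
    - [[0,0,0],[1.9,0.5,0],60]
    - [[0,0,0],[1.9,0.5,0],60]

```text
t: 7.4
ee_pos: [553.8, -118.6, 131.0]
orientation: [0.377, -3.118, -0.0]
ft_force: [-2.5, -0.9, -2.8]
width: 70.4
```

```bash
cat > avg.py <<'E'
from look import *
C=np.array([564.2,-116.3,0]); th=np.radians(13.8); u=np.array([np.cos(th),np.sin(th),0]); w=np.array([-np.sin(th),np.cos(th),0])
def avg(k=5):
    F=[]
    for i in range(k):
        vision.get_image('top');o=monitor.get_obs(); F.append(np.r_[o['ee_pos'],o['ft_force'],o['moment']])
    f=np.array(F).mean(0); p=f[:3]-C
    print("t",round(o['t'],2),"crate xyz",(p@u).round(2),(p@w).round(2),p[2].round(2),"F u,w,z",(f[3:6]@u).round(2),(f[3:6]@w).round(2),f[5].round(2),"M",(f[6:]@u).round(2),(f[6:]@w).round(2),f[8].round(2),"yaw/rot",o["orientation"].round(3),"wid",round(o["width"],1))
if __name__=="__main__": avg()
E
python3 avg.py
```

```text
t 7.65 crate xyz -10.75 0.29 130.94 F u,w,z -2.02 0.45 -2.84 M 0.06 0.47 0.0 yaw/rot [ 0.377 -3.118 -0.   ] wid 70.0
```

carry_out:
  targets:
    - [[0,0,0],[3,0.7,0],60]
    - [[0,0,0],[6,1.5,0],60]
    - [[0,0,0],[9,2.2,0],60]
    - [[0,0,0],[12.1,3,0],60]
    - [[0,0,0],[12.1,3,0],60]
    - [[0,0,0],[12.1,3,0],60]

```text
t: 8.15
ee_pos: [566.5, -115.5, 131.0]
orientation: [-0.378, 3.119, -0.0]
ft_force: [-3.8, -1.0, -1.9]
width: 70.3
```

```bash
python3 -c "
from avg import *
avg(); look('p3',(560,-116,90),30)"
```

```text
t 8.4 crate xyz 2.08 0.21 131.06 F u,w,z -3.68 0.11 -1.75 M 0.04 0.79 0.02 yaw/rot [ 0.377 -3.119  0.   ] wid 70.3
t 8.4 [ 566.1 -115.6  131.1] [ 0.377 -3.119  0.   ] [-4.21 -0.58 -1.14] [-0.13  0.82  0.02] 70.3
```

View pics/p3.png

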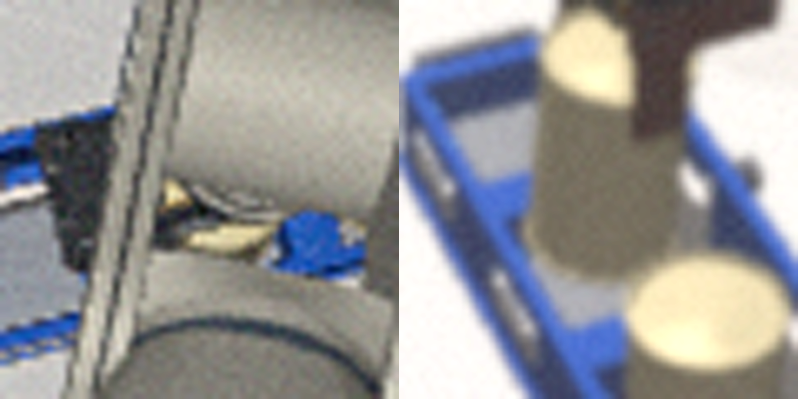

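```bash
cat > tilt.py <<'E'
from avg import *
def cyl(tcp,off,tilt,ry,hold=59.3,R=35.5,H=107):
    # tin axis passes pivot at grasp point; tilt: bottom toward -u positive (deg)
    piv=np.array(tcp)+[0,0,19]; t=np.radians(tilt)
    ax=np.array([0,0,1.])*np.cos(t)+u*np.sin(t); e1=u*np.cos(t)-np.array([0,0,1.])*np.sin(t)
    a=np.linspace(0,2*np.pi,60)[:,None]
    bot=piv+off*e1-(hold+19)*ax
    return [bot+h*ax+R*(np.cos(a)*e1+np.sin(a)*w) for h in(0,H)], bot
def ov(img,tcp,offs,tilts,name,ctr,half=26,n="side",hold=59.3):
    i=cv2.imread(img); uu,v=w2px(n,[ctr])[0].astype(int); S=400/(2*half)
    out=[]
    for tl,off in zip(tilts,offs):
        z=cv2.convertScaleAbs(cv2.resize(i[v-half:v+half,uu-half:uu+half],(400,400),interpolation=cv2.INTER_CUBIC),alpha=1.6)
        rings,bot=cyl(tcp,off,tl,0,hold)
        for r in rings:
            p=((w2px(n,r)-[uu-half,v-half]+.5)*S).astype(np.int32); cv2.polylines(z,[p],True,(0,0,255),1)
        out.append(z)
    cv2.imwrite(name,np.hstack(out)[:,:800])
E
python3 - <<'E'
from tilt import *
ov("pics/p2_side.png",(535.2,-123.6,131.6),[0,-3],[0,0],"pics/o2.png",(535,-123,110))
ov("pics/p3_side.png",(566.3,-115.6,131.1),[-2,-2],[0,7],"pics/o3.png",(560,-117,110))
E
```

```text
(no output)
```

View pics/o2.png

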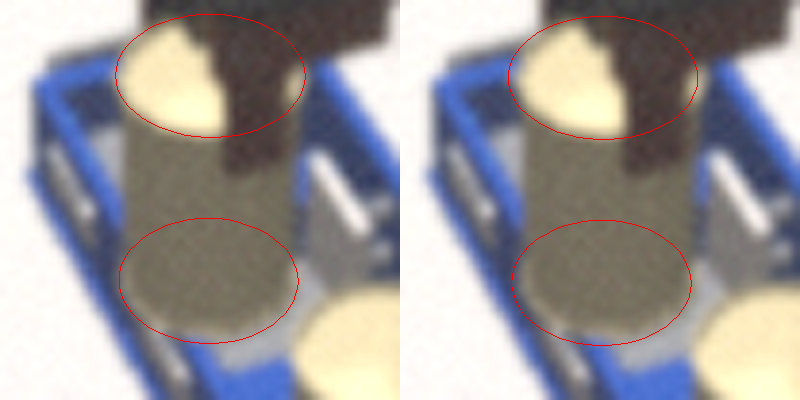

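View pics/o3.png

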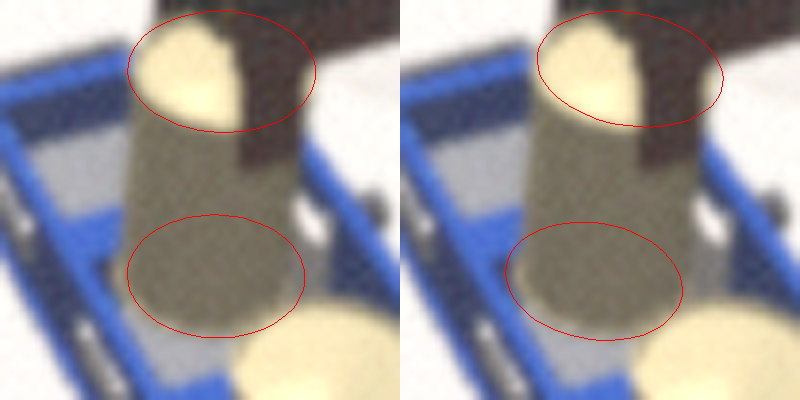

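carry_out:
  targets:
    - [[0.5,-2.2,0],[0.7,0.2,0],60]
    - [[1.1,-4.4,0],[1.5,0.4,0],60]
    - [[1.1,-4.4,0],[1.5,0.4,0],60]
    - [[1.1,-4.4,0],[1.5,0.4,0],60]

```text
t: 8.83
ee_pos: [567.0, -115.2, 131.0]
orientation: [-0.367, 3.042, 0.016]
ft_force: [-3.3, -0.5, -2.6]
width: 70.1
```

```bash
python3 - <<'E'
from tilt import *
avg(6); look('p4',(560,-117,110),26)
o=monitor.get_obs(); print(cv2.Rodrigues(o["orientation"])[0][:,2])
ov("pics/p4_side.png",o["ee_pos"],[0,-2],[0,2],"pics/o4.png",(560,-117,110))
E
```

```text
t 9.13 crate xyz 3.69 0.39 131.01 F u,w,z -3.4 1.14 -3.37 M 0.3 0.83 0.03 yaw/rot [-0.368  3.041  0.015] wid 70.4
t 9.1333 [ 567.8 -115.   131. ] [-0.368  3.041  0.015] [-3.    0.29 -2.52] [0.12 0.89 0.  ] 70.4
[ 0.07637529  0.01927229 -0.99689287]
```

View pics/o4.png

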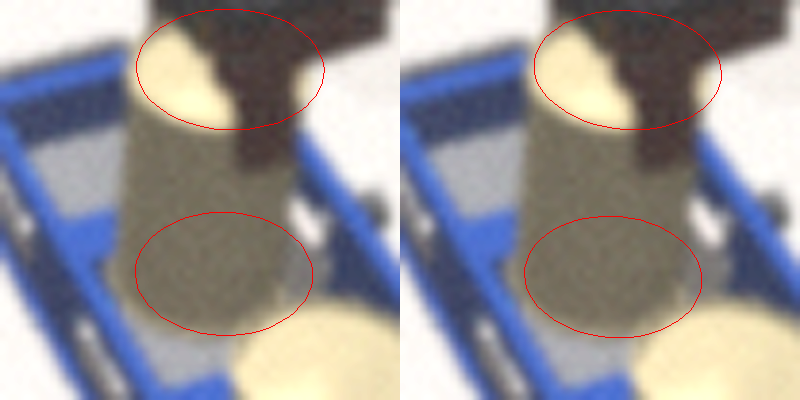

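```bash
python3 - <<'E'
from tilt import *
for n in("top","side"):
    m,R,t=cam(n); print(n,(-R.T@t).round(0))
# packed tin triangulation
P0=C-105*w-4.5*u
im0={n:cv2.imread(f"pics/{n}0.png").astype(np.float32) for n in("top","side")}
gs={}
for n,th in(("top",.7),("side",.75)):
    q=w2px(n,[P0+[0,0,130]])[0].astype(int); a,b=q-24
    z=cv2.GaussianBlur(im0[n][b:b+48,a:a+48],(0,0),.7); ratio=(z[:,:,2]-z[:,:,0])/(z.sum(2)+1)
    i,j=24,24
    g=((ratio>.045)&(z[:,:,2]>th*z[j,i,2])).astype(np.uint8); k,l,st,ce=cv2.connectedComponentsWithStats(g); gs[n]=((l==l[j,i]).astype(np.float32),a,b)
    print(n,gs[n][0].sum())
def f(p):
    s=0
    for n,(g,a,b) in gs.items(): s-=ncc(render(n,[disk(n,p[0],p[1],p[2])],a,b,48,48),g,np.ones_like(g))
    return s
r=minimize(f,[P0[0],P0[1],130],method="Nelder-Mead",options=dict(initial_simplex=[[P0[0],P0[1],130],[P0[0]+4,P0[1],130],[P0[0],P0[1]+4,130],[P0[0],P0[1],140]]))
d=r.x-C; print(r.x.round(1),r.fun,"crate",(d@u).round(1),(d@w).round(1),"floor3",r.x[2]-107)
# overlays of plates at heights
for n,(u0,v0) in {"top":(265,195),"side":(248,195)}.items():
    out=[]
    for h in(14,27,40):
        z=cv2.convertScaleAbs(cv2.resize(im0[n][v0:v0+50,u0:u0+75],None,fx=7,fy=7,interpolation=cv2.INTER_CUBIC),alpha=1.6)
        for c in(0,105):
            pr=[C+x*u+(c+y)*w+[0,0,h] for x,y in((-40,-38.5),(21,-38.5),(21,38.5),(-40,38.5))]
            p=((w2px(n,pr)-[u0,v0]+.5)*7).astype(np.int32); cv2.polylines(z,[p],True,(0,0,255),1)
        out.append(z)
    cv2.imwrite(f"pics/pl_{n}.png",cv2.resize(np.vstack(out),None,fx=.57,fy=.57) if 0 else np.vstack([np.hstack(out[:2])[:, :]]) if 0 else cv2.resize(np.hstack(out),(800*1,int(350*800/1575))) if 0 else np.vstack(out)[:1050:1, :][:, :])
    for k,o in enumerate(out): pass
    cv2.imwrite(f"pics/pl_{n}.png",np.vstack([cv2.resize(out[0],(525,300)),cv2.resize(out[2],(525,300))]))
E
```

```text
top [ 4.170e+02 -1.000e+00  1.512e+03]
side [  382. -1037.   970.]
top 331.0
side 316.0
[ 585.6 -217.5  116.5] -1.9316318035125732 crate -3.4 -103.3 floor3 9.49993135797871
```

View pics/pl_top.png

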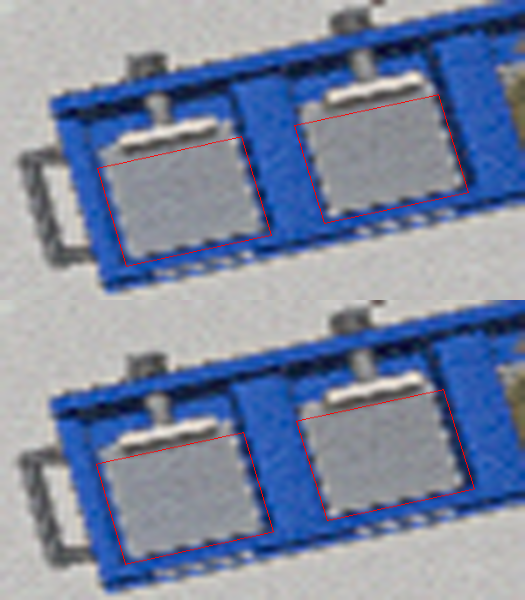

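View pics/pl_side.png

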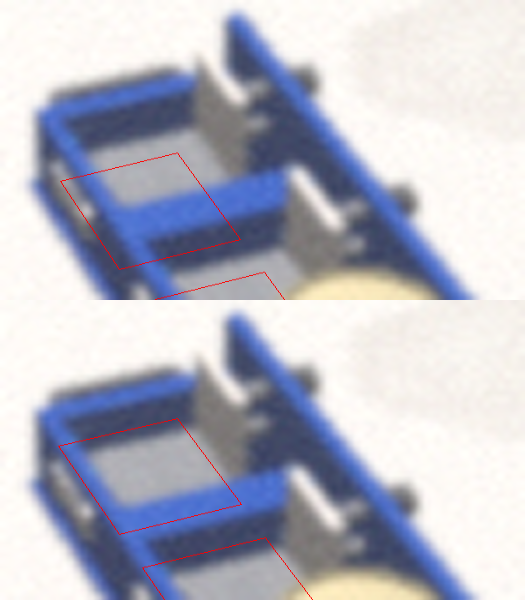

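carry_out:
  targets:
    - [[0.3,-1.4,0],[-8,-2,2],60]
    - [[0.7,-2.7,0],[-18,-4.5,4],60]
    - [[0.7,-2.7,0],[-35,-8.7,6],60]
    - [[0.7,-2.7,0],[-60,10,10],60]
    - [[0.7,-2.7,0],[-85,45,10],60]
    - [[0.7,-2.7,0],[-110,80,10],60]
    - [[0.7,-2.7,0],[-130,115,0],60]
    - [[0.7,-2.7,0],[-135,150,-20],60]
    - [[0.7,-2.7,0],[-135,155,-50],60]
    - [[0.7,-2.7,0],[-135,155,-60],60]

```text
t: 10.07
ee_pos: [432.5, 42.1, 69.7]
orientation: [-0.367, 2.991, 0.025]
ft_force: [-0.5, 0.5, -4.0]
width: 70.4
```

carry_out:
  targets:
    - [[0,0,0],[0,0,0],60]
    - [[0,0,0],[0,0,0],60]
    - [[0,0,0],[0,0,0],60]

```text
t: 10.32
ee_pos: [434.4, 39.6, 72.1]
orientation: [-0.361, 2.99, 0.024]
ft_force: [-0.2, -0.3, -4.0]
width: 70.0
```

```bash
python3 - <<'E'
from tilt import *
avg(3); look('r1',(435,40,60),30)
o=monitor.get_obs(); print(o["ee_pos"]);ov("pics/r1_side.png",o["ee_pos"],[0,0],[0,4],"pics/o5.png",(435,40,60))
E
```

```text
t 10.47 crate xyz -89.09 182.25 72.19 F u,w,z -0.51 0.22 -3.88 M 0.04 0.16 -0.01 yaw/rot [-0.36   2.99   0.024] wid 70.2
t 10.4667 [434.   39.4  72.1] [-0.36   2.99   0.024] [-0.34  1.51 -3.52] [0.03 0.19 0.  ] 70.2
[433.50612578  39.44559649  71.84965961]
```

View pics/o5.png

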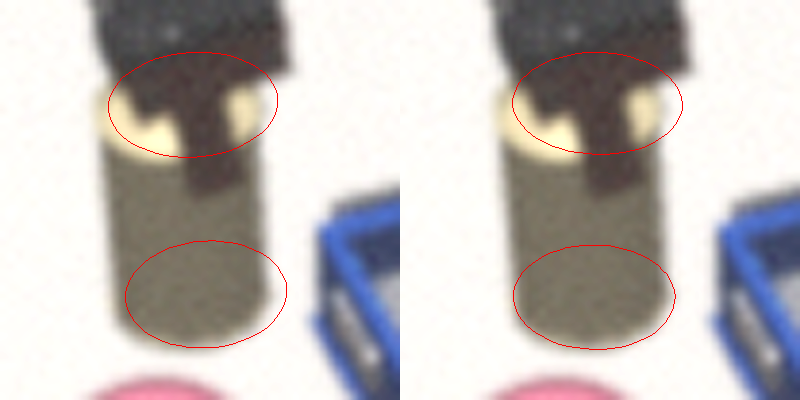

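carry_out:
  targets:
    - [[0,0,0],[0,0,-6],60]
    - [[0,0,0],[0,0,-10],60]
    - [[0,0,0],[0,0,-12],60]
    - [[0,0,0],[0,0,-12],60]
    - [[0,0,0],[0,0,-12],60]

```text
t: 10.98
ee_pos: [433.2, 39.6, 59.5]
orientation: [-0.362, 2.992, 0.024]
ft_force: [-3.3, -2.0, 10.3]
width: 70.2
```

carry_out:
  targets:
    - [[0,0,0],[0,0,-0.7],60]
    - [[0,0,0],[0,0,-0.7],60]
    - [[0,0,0],[0,0,-0.7],60]

```text
t: 11.23
ee_pos: [433.3, 39.6, 59.4]
orientation: [-0.362, 2.991, 0.024]
ft_force: [-7.5, -3.4, 23.9]
width: 70.4
```

carry_out:
  targets:
    - [[0,0,0],[0,0,0],87.8]
    - [[0,0,0],[0,0,0],87.8]
    - [[0,0,0],[0,0,0.7],87.8]
    - [[-0.4,1.8,0],[0,0,0.7],87.8]
    - [[-0.8,3.5,0],[-1,0,0.7],87.8]
    - [[-1.2,5.2,0],[-2,0,0.7],87.8]
    - [[-1.7,6.9,0],[-3,0,0.7],87.8]
    - [[-1.7,6.9,0],[-3,0,0.7],87.8]
    - [[-1.7,6.9,0],[-3,0,0.7],87.8]

```text
t: 11.98
ee_pos: [430.0, 39.9, 58.8]
orientation: [-0.377, 3.115, 0.002]
ft_force: [-0.3, -0.1, 0.4]
width: 87.7
```

```bash
python3 - <<'E'
from tilt import *
avg(4); look('r2',(431,39,60),30)
o=monitor.get_obs(); print(o["ee_pos"],o["orientation"]);ov("pics/r2_side.png",[430,39,59.3],[0,-3],[0,0],"pics/o6.png",(435,40,60))
E
```

```text
t 12.18 crate xyz -93.84 183.78 58.84 F u,w,z -0.08 0.09 -0.27 M 0.07 -0.01 -0.04 yaw/rot [-3.770e-01  3.115e+00  2.000e-03] wid 88.0
t 12.1833 [429.2  39.7  58.9] [-3.770e-01  3.115e+00  2.000e-03] [-0.4  -0.03 -0.72] [ 0.06  0.02 -0.05] 88.0
[429.36367745  39.75407074  59.05223519] [-3.76614371e-01  3.11520817e+00  2.18406310e-03]
```

View pics/o6.png

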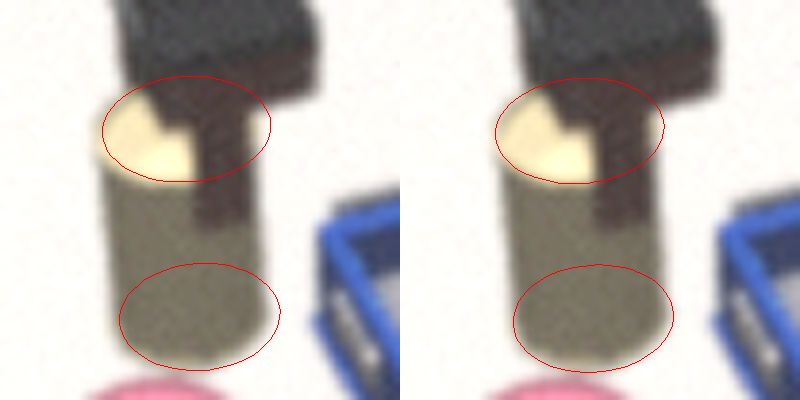

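carry_out:
  targets:
    - [[0,0,0],[-2.7,-0.8,-8],87.8]
    - [[0,0,0],[-2.7,-0.8,-15],87.8]
    - [[0,0,0],[-2.7,-0.8,-15],87.8]
    - [[0,0,0],[-2.7,-0.8,-15],60]
    - [[0,0,0],[-2.7,-0.8,-15],60]
    - [[0,0,0],[-2.7,-0.8,-15],60]
    - [[0,0,0],[-2.7,-0.8,-15],60]
    - [[0,0,0],[-2.7,-0.8,-15],60]
    - [[0,0,0],[-2.7,-0.8,-15],60]

```text
t: 13.03
ee_pos: [427.1, 39.0, 44.1]
orientation: [-0.377, 3.115, 0.002]
ft_force: [0.4, -0.9, -3.3]
width: 70.6
```

```bash
python3 - <<'E'
from tilt import *
avg(4)
E
```

```text
t 13.23 crate xyz -96.09 183.5 44.13 F u,w,z -0.03 -1.41 -1.92 M -0.18 -0.09 -0.0 yaw/rot [-3.770e-01  3.115e+00  2.000e-03] wid 70.6
```

carry_out:
  targets:
    - [[0,0,0],[0,0,25],60]
    - [[0,0,0],[0,0,60],60]
    - [[0,0,0],[15,-22,80],60]
    - [[0,0,0],[35,-53,80],60]
    - [[0,0,0],[56,-85,80],60]
    - [[0,0,0],[78,-118,80],60]
    - [[0,0,0],[98,-147,80],60]
    - [[0,0,0],[107,-162,80],60]
    - [[0,0,0],[107,-162,80],60]
    - [[0,0,0],[107,-162,80],60]

```text
t: 14.07
ee_pos: [533.3, -123.5, 123.3]
orientation: [-0.374, 3.117, 0.004]
ft_force: [-1.0, 0.1, -3.8]
width: 70.4
```

carry_out:
  targets:
    - [[0,0,0],[0,0,-9],60]
    - [[0,0,0],[0,0,-16],60]
    - [[0,0,0],[0,0,-16],60]
    - [[0,0,0],[0,0,-16],60]
    - [[0,0,0],[0,0,-16],60]

```text
t: 14.48
ee_pos: [533.7, -122.3, 107.9]
orientation: [-0.378, 3.116, 0.002]
ft_force: [-0.3, -0.0, -3.2]
width: 70.4
```

```bash
python3 - <<'E'
from tilt import *
avg(4);o=monitor.get_obs(); look('p5',(535,-123,90),30)
ov("pics/p5_side.png",o["ee_pos"],[0,-2],[0,0],"pics/o7.png",(535,-123,110),hold=44.1)
E
```

```text
t 14.68 crate xyz -30.75 0.94 108.3 F u,w,z -0.48 -0.16 -3.81 M 0.04 -0.01 -0.01 yaw/rot [-3.770e-01  3.115e+00  2.000e-03] wid 70.6
t 14.6833 [ 534.2 -122.9  108.4] [-3.770e-01  3.115e+00  2.000e-03] [-0.81  0.26 -4.16] [ 0.03 -0.01 -0.04] 70.6
```

View pics/o7.png

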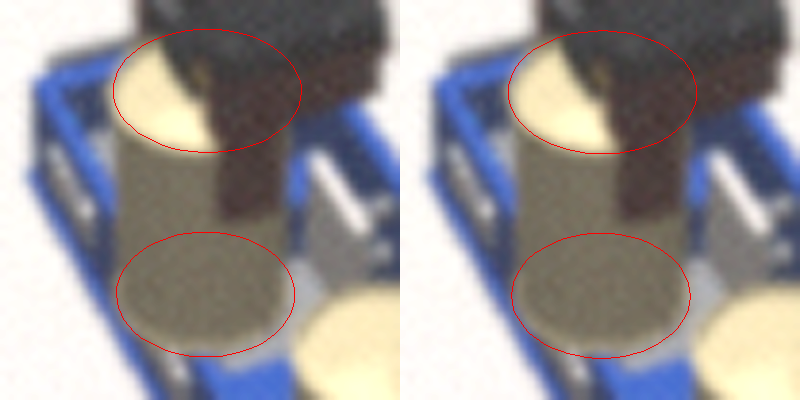

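carry_out:
  targets:
    - [[0,0,0],[6,1,0],60]
    - [[0,0,0],[12,2.4,0],60]
    - [[0,0,0],[15.5,3.3,0],60]
    - [[0,0,0],[17.5,3.7,0],60]
    - [[0,0,0],[19.5,4.2,0],60]
    - [[0,0,0],[21.5,4.7,0],60]
    - [[0,0,0],[23.5,5.1,0],60]
    - [[0,0,0],[25.5,5.6,0],60]
    - [[0,0,0],[25.5,5.6,0],60]
    - [[0,0,0],[25.5,5.6,0],60]

```text
t: 15.62
ee_pos: [559.1, -117.3, 107.9]
orientation: [-0.377, 3.116, 0.002]
ft_force: [-3.5, 0.8, -2.7]
width: 70.5
```

```bash
python3 - <<'E'
from tilt import *
avg(4)
E
```

```text
t 15.82 crate xyz -5.23 0.25 107.88 F u,w,z -2.95 -0.14 -3.88 M 0.12 0.68 0.01 yaw/rot [-3.770e-01  3.116e+00  2.000e-03] wid 70.3
```

carry_out:
  targets:
    - [[0,0,0],[2,0.5,0],60]
    - [[0,0,0],[4,1,0],60]
    - [[0,0,0],[6,1.4,0],60]
    - [[0,0,0],[6,1.4,0],60]
    - [[0,0,0],[6,1.4,0],60]

```text
t: 16.23
ee_pos: [565.4, -115.8, 107.9]
orientation: [-0.377, 3.116, 0.002]
ft_force: [-4.5, -0.9, -3.7]
width: 70.4
```

```bash
python3 - <<'E'
from tilt import *
avg(5);o=monitor.get_obs(); look('p6',(560,-117,90),30)
ov("pics/p6_side.png",o["ee_pos"],[-1.5,-1.5],[0,3],"pics/o8.png",(560,-117,110),hold=44.1)
E
```

```text
t 16.48 crate xyz 1.16 0.17 107.94 F u,w,z -4.63 1.41 -3.27 M 0.33 0.92 0.01 yaw/rot [-3.770e-01  3.116e+00  2.000e-03] wid 70.4
t 16.4833 [ 565.3 -115.9  108. ] [-3.770e-01  3.116e+00  2.000e-03] [-4.12  0.32 -2.93] [0.14 1.02 0.04] 70.4
```

View pics/o8.png

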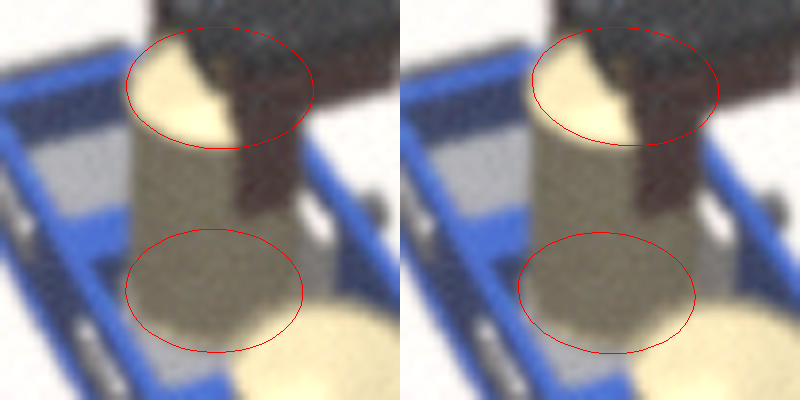

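carry_out:
  targets:
    - [[0,0,0],[1.2,0.3,0],60]
    - [[0,0,0],[1.2,0.3,0],60]
    - [[0,0,0],[1.2,0.3,-1.5],60]
    - [[0,0,0],[1.2,0.3,-3],60]
    - [[0,0,0],[1.2,0.3,-4.5],60]
    - [[0,0,0],[1.2,0.3,-6],60]
    - [[0,0,0],[1.2,0.3,-6],60]

```text
t: 17.17
ee_pos: [566.8, -116.0, 101.9]
orientation: [-0.377, 3.115, 0.001]
ft_force: [-3.8, -1.1, -2.2]
width: 70.8
```

```bash
python3 - <<'E'
from tilt import *
avg(4)
E
```

```text
t 17.37 crate xyz 2.52 -0.25 101.96 F u,w,z -4.09 -1.69 -2.49 M -0.28 0.96 -0.08 yaw/rot [-3.770e-01  3.115e+00  2.000e-03] wid 70.6
```

carry_out:
  targets:
    - [[0,0,0],[0,0,-2],60]
    - [[0,0,0],[0,0,-4],60]
    - [[0,0,0],[0,0,-6],60]
    - [[0,0,0],[0,0,-8],60]
    - [[0,0,0],[0,0,-10],60]
    - [[0,0,0],[0,0,-12],60]
    - [[0,0,0],[0,0,-14],60]
    - [[0,0,0],[0,0,-14],60]

```text
t: 18.03
ee_pos: [566.4, -115.6, 87.5]
orientation: [-0.377, 3.116, 0.002]
ft_force: [-4.1, -1.3, -2.7]
width: 70.8
```

```bash
python3 - <<'E'
from tilt import *
avg(3)
E
```

```text
t 18.18 crate xyz 2.19 0.11 87.64 F u,w,z -4.48 -0.97 -4.7 M -0.08 0.96 -0.04 yaw/rot [-3.770e-01  3.116e+00  2.000e-03] wid 70.8
```

carry_out:
  targets:
    - [[0,0,0],[0,0,-1.5],60]
    - [[0,0,0],[0,0,-3],60]
    - [[0,0,0],[0,0,-3],60]

```text
t: 18.43
ee_pos: [566.8, -115.7, 85.0]
orientation: [-0.377, 3.115, 0.002]
ft_force: [-4.8, -1.8, -2.4]
width: 70.1
```

carry_out:
  targets:
    - [[0,0,0],[0,0,-1.5],60]
    - [[0,0,0],[0,0,-3],60]
    - [[0,0,0],[0,0,-3],60]

```text
t: 18.68
ee_pos: [566.7, -115.7, 81.9]
orientation: [-0.377, 3.115, 0.002]
ft_force: [-4.8, -1.9, -2.8]
width: 70.0
```

carry_out:
  targets:
    - [[0,0,0],[0,0,-1.5],60]
    - [[0,0,0],[0,0,-3],60]
    - [[0,0,0],[0,0,-3],60]

```text
t: 18.93
ee_pos: [566.6, -115.7, 78.8]
orientation: [-0.377, 3.115, 0.002]
ft_force: [-4.1, -1.3, -2.1]
width: 70.5
```

carry_out:
  targets:
    - [[0,0,0],[0,0,-1],60]
    - [[0,0,0],[0,0,-1.5],60]
    - [[0,0,0],[0,0,-1.5],60]

```text
t: 19.18
ee_pos: [566.6, -115.7, 77.4]
orientation: [-0.377, 3.115, 0.002]
ft_force: [-4.6, -2.1, -2.7]
width: 70.2
```

carry_out:
  targets:
    - [[0,0,0],[0,0,-1],60]
    - [[0,0,0],[0,0,-1.5],60]
    - [[0,0,0],[0,0,-1.5],60]

```text
t: 19.43
ee_pos: [566.7, -115.7, 76.0]
orientation: [-0.377, 3.115, 0.002]
ft_force: [-4.4, -1.5, -1.1]
width: 70.1
```

carry_out:
  targets:
    - [[0,0,0],[0,0,-1],60]
    - [[0,0,0],[0,0,-1],60]

```text
t: 19.6
ee_pos: [566.8, -115.7, 75.2]
orientation: [-0.377, 3.115, 0.002]
ft_force: [-5.3, -0.8, -0.3]
width: 70.6
```

carry_out:
  targets:
    - [[0,0,0],[0,0,-1],60]
    - [[0,0,0],[0,0,-1],60]

```text
t: 19.77
ee_pos: [566.8, -115.7, 74.3]
orientation: [-0.377, 3.115, 0.002]
ft_force: [-5.7, -0.8, 0.6]
width: 70.6
```

carry_out:
  targets:
    - [[0,0,0],[0,0,-1],60]
    - [[0,0,0],[0,0,-1],60]
    - [[0,0,0],[0,0,-1],60]

```text
t: 20.02
ee_pos: [566.9, -115.7, 73.5]
orientation: [-0.377, 3.115, 0.002]
ft_force: [-5.5, -1.2, 3.2]
width: 70.4
```

```bash
python3 - <<'E'
from tilt import *
avg(4);o=monitor.get_obs(); look('p7',(560,-117,80),30)
ov("pics/p7_side.png",o["ee_pos"],[-1.5,-1.5],[0,3],"pics/o9.png",(560,-117,90),hold=44.1)
E
```

```text
t 20.22 crate xyz 2.73 -0.01 73.47 F u,w,z -5.05 0.32 2.89 M 0.34 0.98 0.01 yaw/rot [-3.770e-01  3.115e+00  2.000e-03] wid 70.4
t 20.2167 [ 566.9 -115.7   73.5] [-3.770e-01  3.115e+00  2.000e-03] [-5.27 -1.18  3.64] [ 0.1   1.08 -0.02] 70.4
```

View pics/o9.png

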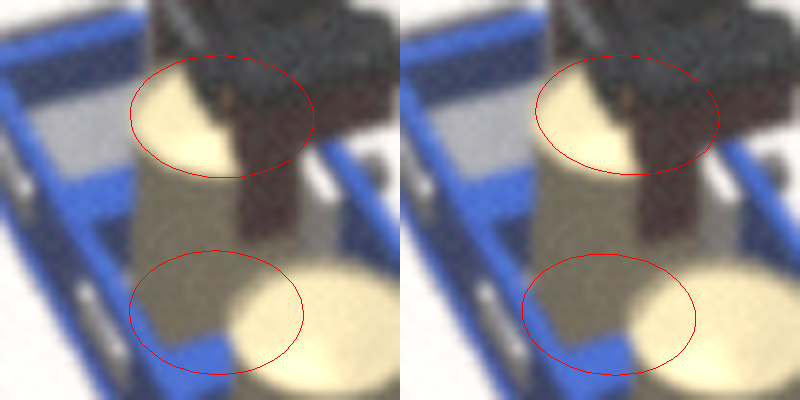

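carry_out:
  targets:
    - [[0,0,0],[0,0,0],76]
    - [[0,0,0],[0,0,0],82]
    - [[0,0,0],[0,0,0],86]
    - [[0,0,0],[0,0,0],86]
    - [[0,0,0],[0,0,0],86]
    - [[0,0,0],[0,0,0],86]

```text
t: 20.82
ee_pos: [567.0, -115.7, 73.1]
orientation: [-0.377, 3.115, 0.002]
ft_force: [0.4, -0.2, -0.5]
width: 86.3
```

```bash
python3 - <<'E'
from tilt import *
avg(3);look('p8',(560,-117,80),30)
E
```

```text
t 20.97 crate xyz 2.72 -0.03 73.11 F u,w,z -0.13 0.18 -0.07 M 0.09 0.01 -0.01 yaw/rot [-3.770e-01  3.115e+00  2.000e-03] wid 86.0
t 20.9667 [ 566.8 -115.7   73.1] [-3.770e-01  3.115e+00  2.000e-03] [-0.4  -0.38 -0.14] [ 0.08  0.05 -0.02] 86.0
```

View pics/p8.png

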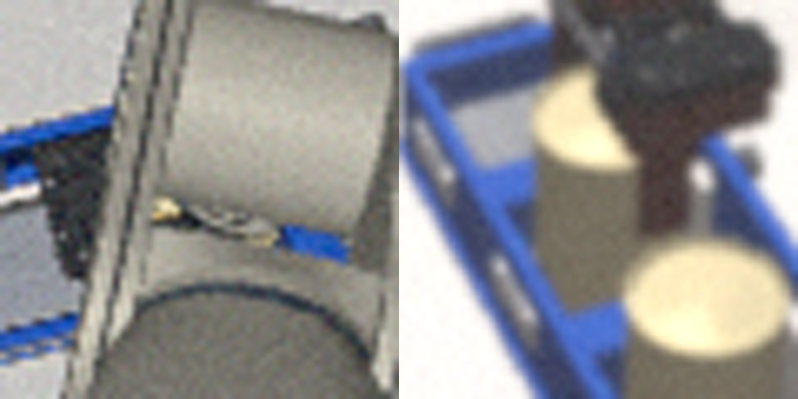

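carry_out:
  targets:
    - [[0,0,0],[0,0,20],86]
    - [[0,0,0],[0,0,55],86]
    - [[0,0,0],[0,0,90],86]
    - [[0,0,0],[0,30,105],86]
    - [[0,0,0],[1,70,105],86]
    - [[0,0,0],[2,110,105],86]
    - [[0,0,0],[3,150,105],86]
    - [[0,0,0],[4,190,105],86]
    - [[0,0,0],[5,230,105],86]
    - [[0,0,0],[5,270,105],86]

```text
t: 21.9
ee_pos: [571.5, 156.2, 178.3]
orientation: [-0.377, 3.115, 0.002]
ft_force: [0.9, -0.4, 0.8]
width: 86.0
```

carry_out:
  targets:
    - [[0,0,0],[1,40,0],87.8]
    - [[0,0,0],[2,80,0],87.8]
    - [[0,0,0],[2.5,120,0],87.8]
    - [[0,0,0],[2.5,144,0],87.8]
    - [[0,0,0],[2.5,144,0],87.8]
    - [[0,0,0],[2.5,144,0],87.8]
    - [[0,0,0],[2.5,144,0],87.8]

```text
t: 22.48
ee_pos: [573.8, 297.5, 177.7]
orientation: [-0.377, 3.116, 0.001]
ft_force: [0.3, -0.4, -0.5]
width: 87.8
```

```bash
python3 - <<'E'
from tilt import *
avg(3);look('q1',(560,-117,80),32); o=monitor.get_obs(); print(o["ee_pos"],o["qpos"].round(2))
E
```

```text
t 22.63 crate xyz 108.23 398.87 177.99 F u,w,z 0.17 -0.1 0.11 M 0.02 -0.0 0.0 yaw/rot [-3.740e-01  3.116e+00  2.000e-03] wid 87.6
t 22.6333 [574.3 296.8 178.1] [-3.740e-01  3.116e+00  2.000e-03] [-0.24 -1.02 -0.39] [-0.02  0.02 -0.01] 87.6
[574.45269965 297.04752437 178.23492602] [ 0.46  0.47  1.59 -0.    1.08 -1.35]
```

View pics/q1.png

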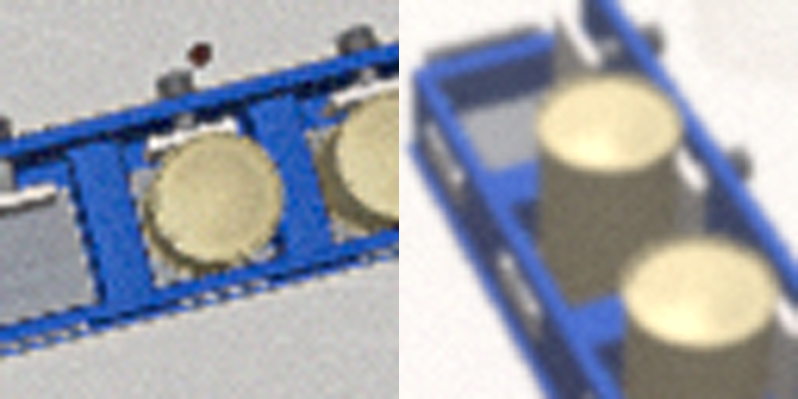

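carry_out:
  targets:
    - [[0,0,0],[-0.5,1.3,-30],87.8]
    - [[0,0,0],[-0.5,1.3,-65],87.8]
    - [[0,0,0],[-0.5,1.3,-100],87.8]
    - [[0,0,0],[-0.5,1.3,-122],87.8]
    - [[0,0,0],[-0.5,1.3,-134],87.8]
    - [[0,0,0],[-0.5,1.3,-134],87.8]
    - [[0,0,0],[-0.5,1.3,-134],87.8]
    - [[0,0,0],[-0.5,1.3,-134],87.8]

```text
t: 23.4
ee_pos: [575.0, 300.0, 45.8]
orientation: [-0.376, 3.113, 0.003]
ft_force: [0.5, 0.8, -0.2]
width: 87.7
```

```bash
python3 - <<'E'
from tilt import *
avg(3);look('q2',(574,298,60),32); o=monitor.get_obs(); print(o["ee_pos"])
E
```

```text
t 23.55 crate xyz 109.85 401.87 46.03 F u,w,z -0.1 -0.26 -0.07 M 0.05 0.0 0.0 yaw/rot [-0.376  3.112  0.004] wid 87.8
t 23.55 [574.8 300.2  45.9] [-0.376  3.112  0.004] [ 0.71 -0.43 -0.45] [0.04 0.03 0.01] 87.8
[574.38210256 299.99378651  45.40015705]
```

View pics/q2.png

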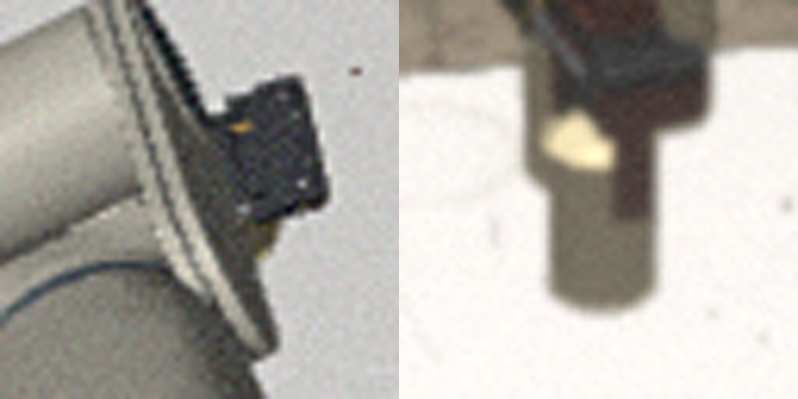

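```bash
python3 - <<'E'
from tilt import *
ov("pics/q2_side.png",[574.4,299.5,44],[0,-3],[0,0],"pics/o10.png",(574,298,60),hold=44)
# fit finger: project pad-finger bottom at near side
n="side"
for off in (0,):
    p=np.array([574.4,299.5,45.5])-w*44
    print(w2px(n,[p-10*u,p+10*u, p-w*13-10*u,p-w*13+10*u]))
    print("crop origin",w2px(n,[(574,298,60)])[0].astype(int)-32)
E
```

```text
[[270.09545764 173.79868892]
 [274.97921708 172.63632305]
 [271.41513235 175.6578929 ]
 [276.32151505 174.48167327]]
crop origin [236 132]
```

View pics/o10.png

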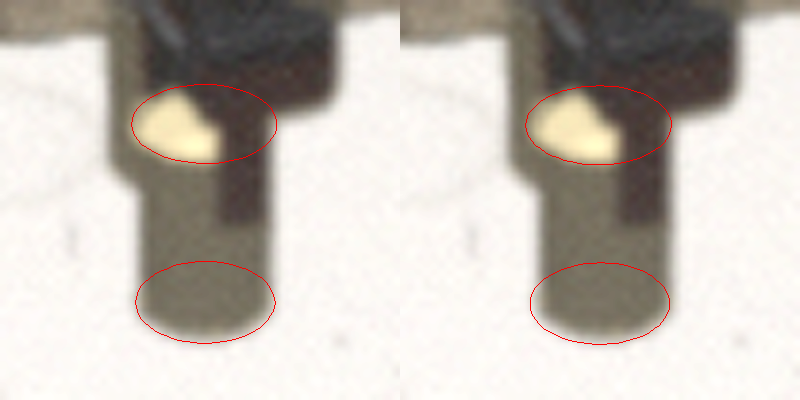

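carry_out:
  targets:
    - [[0,0,0],[0,0,-0.5],60]
    - [[0,0,0],[0,0,-0.5],60]
    - [[0,0,0],[0,0,-0.5],60]
    - [[0,0,0],[0,0,-0.5],60]
    - [[0,0,0],[0,0,-0.5],60]
    - [[0,0,0],[0,0,-0.5],60]

```text
t: 24.15
ee_pos: [573.8, 299.6, 43.7]
orientation: [-0.377, 3.115, 0.002]
ft_force: [0.2, -1.5, 2.9]
width: 70.4
```

```bash
python3 - <<'E'
from tilt import *
avg(4); print(monitor.get_obs()["ee_pos"])
E
```

```text
t 24.35 crate xyz 108.49 401.56 43.7 F u,w,z -0.31 -1.18 2.6 M -0.05 0.08 0.03 yaw/rot [-3.770e-01  3.115e+00  2.000e-03] wid 70.5
[573.76822159 299.54491767  43.69233701]
```

carry_out:
  targets:
    - [[0,0,0],[0,0,20],60]
    - [[0,0,0],[0,0,55],60]
    - [[0,0,0],[0,0,90],60]
    - [[0,0,0],[-6,-30,120],60]
    - [[0,0,0],[-18,-70,120],60]
    - [[0,0,0],[-30,-110,120],60]
    - [[0,0,0],[-42,-150,120],60]
    - [[0,0,0],[-54,-190,120],60]
    - [[0,0,0],[-60,-230,120],60]
    - [[0,0,0],[-64,-270,120],60]

```text
t: 25.18
ee_pos: [507.4, 28.1, 162.8]
orientation: [-0.378, 3.117, 0.003]
ft_force: [0.4, -0.5, -4.0]
width: 70.2
```

carry_out:
  targets:
    - [[0,0,0],[0,-30,0],60]
    - [[0,0,0],[0,-51,-15],60]
    - [[0,0,0],[0,-51,-40],60]
    - [[0,0,0],[0,-51,-56],60]
    - [[0,0,0],[0,-51,-56],60]
    - [[0,0,0],[0,-51,-56],60]
    - [[0,0,0],[0,-51,-56],60]
    - [[0,0,0],[0,-51,-56],60]

```text
t: 25.85
ee_pos: [510.3, -21.0, 108.4]
orientation: [-0.378, 3.114, 0.002]
ft_force: [-0.4, 0.2, -3.6]
width: 70.2
```

```bash
python3 - <<'E'
from tilt import *
avg(4); o=monitor.get_obs(); print(o["ee_pos"])
look('q3',(510,-21,90),32); ov("pics/q3_side.png",o["ee_pos"],[0,-2],[0,0],"pics/o11.png",(515,-21,110),hold=43.7)
E
```

```text
t 26.05 crate xyz -29.66 105.33 108.42 F u,w,z -0.16 -0.57 -4.13 M 0.06 0.03 -0.01 yaw/rot [-3.770e-01  3.114e+00  2.000e-03] wid 70.4
[510.10674324 -21.15139178 108.26178585]
t 26.05 [510.1 -21.2 108.3] [-3.770e-01  3.114e+00  2.000e-03] [ 0.24 -0.58 -4.44] [ 0.12  0.05 -0.01] 70.4
```

View pics/o11.png

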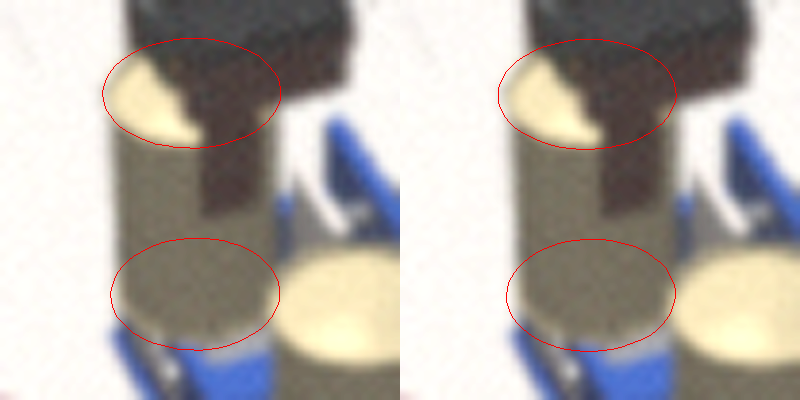

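carry_out:
  targets:
    - [[0,0,0],[6,1.3,0],60]
    - [[0,0,0],[12,2.7,-0.5],60]
    - [[0,0,0],[15,3.4,-0.5],60]
    - [[0,0,0],[17,3.9,-0.5],60]
    - [[0,0,0],[19,4.4,-0.5],60]
    - [[0,0,0],[21,4.9,-0.5],60]
    - [[0,0,0],[23,5.4,-0.5],60]
    - [[0,0,0],[25,5.9,-0.5],60]
    - [[0,0,0],[25,5.9,-0.5],60]
    - [[0,0,0],[25,5.9,-0.5],60]

```text
t: 26.98
ee_pos: [534.3, -15.5, 106.8]
orientation: [-0.377, 3.116, 0.002]
ft_force: [-2.7, -1.6, -3.2]
width: 70.4
```

```bash
python3 - <<'E'
from tilt import *
avg(4)
E
```

```text
t 27.18 crate xyz -5.04 105.02 106.83 F u,w,z -3.53 -0.63 -5.2 M -0.14 0.86 -0.04 yaw/rot [-3.770e-01  3.116e+00  2.000e-03] wid 70.5
```

carry_out:
  targets:
    - [[0,0,0],[2,0.5,0],60]
    - [[0,0,0],[4,1,0],60]
    - [[0,0,0],[6,1.4,0],60]
    - [[0,0,0],[6,1.4,0],60]
    - [[0,0,0],[6,1.4,0],60]

```text
t: 27.6
ee_pos: [540.3, -14.1, 106.9]
orientation: [-0.377, 3.116, 0.002]
ft_force: [-5.3, -1.1, -5.4]
width: 70.3
```

```bash
python3 - <<'E'
from tilt import *
avg(6);o=monitor.get_obs(); look('q4',(540,-15,90),30)
ov("pics/q4_side.png",o["ee_pos"],[0,0],[0,3],"pics/o12.png",(540,-15,110),hold=43.7)
E
```

```text
t 27.9 crate xyz 1.21 104.97 106.93 F u,w,z -4.81 -0.49 -5.55 M -0.04 1.15 -0.02 yaw/rot [-3.770e-01  3.116e+00  2.000e-03] wid 70.4
t 27.9 [540.4 -14.1 107. ] [-3.770e-01  3.116e+00  2.000e-03] [-4.94 -1.02 -5.7 ] [-0.29  1.16 -0.  ] 70.4
```

View pics/o12.png

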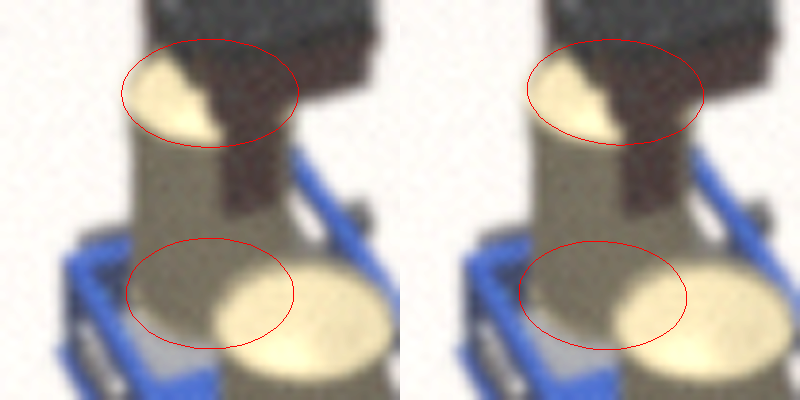

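carry_out:
  targets:
    - [[0,0,0],[0.3,0.1,-1.5],60]
    - [[0,0,0],[0.3,0.1,-3],60]
    - [[0,0,0],[0.3,0.1,-4.5],60]
    - [[0,0,0],[0.3,0.1,-6],60]
    - [[0,0,0],[0.3,0.1,-6],60]

```text
t: 28.42
ee_pos: [541.4, -14.0, 101.4]
orientation: [-0.377, 3.114, 0.002]
ft_force: [-5.4, -1.2, -3.1]
width: 70.5
```

```bash
python3 - <<'E'
from tilt import *
avg(3)
E
```

```text
t 28.57 crate xyz 2.22 104.82 101.41 F u,w,z -5.13 -0.24 -2.8 M -0.02 1.09 -0.0 yaw/rot [-3.770e-01  3.114e+00  2.000e-03] wid 70.2
```

Underside is at about 57.7, past the front wall, and Fz shows no landing. I'll lower on.

carry_out:
  targets:
    - [[0,0,0],[0,0,-2],60]
    - [[0,0,0],[0,0,-4],60]
    - [[0,0,0],[0,0,-6],60]
    - [[0,0,0],[0,0,-8],60]
    - [[0,0,0],[0,0,-10],60]
    - [[0,0,0],[0,0,-12],60]
    - [[0,0,0],[0,0,-12],60]

```text
t: 29.15
ee_pos: [541.4, -14.0, 89.3]
orientation: [-0.377, 3.114, 0.002]
ft_force: [-4.0, -1.1, -3.4]
width: 70.2
```

carry_out:
  targets:
    - [[0,0,0],[0,0,-1],60]
    - [[0,0,0],[0,0,-2],60]
    - [[0,0,0],[0,0,-2],60]

```text
t: 29.4
ee_pos: [541.4, -14.0, 87.4]
orientation: [-0.377, 3.114, 0.002]
ft_force: [-4.9, -2.1, -1.9]
width: 70.4
```

carry_out:
  targets:
    - [[0,0,0],[0,0,-1],60]
    - [[0,0,0],[0,0,-2],60]
    - [[0,0,0],[0,0,-2],60]

```text
t: 29.65
ee_pos: [541.4, -14.0, 85.4]
orientation: [-0.377, 3.114, 0.002]
ft_force: [-4.7, -0.7, -2.1]
width: 70.5
```

carry_out:
  targets:
    - [[0,0,0],[0,0,-1],60]
    - [[0,0,0],[0,0,-2],60]
    - [[0,0,0],[0,0,-2],60]

```text
t: 29.9
ee_pos: [541.5, -14.0, 83.4]
orientation: [-0.377, 3.114, 0.002]
ft_force: [-4.3, -1.4, -2.4]
width: 70.7
```

carry_out:
  targets:
    - [[0,0,0],[0,0,-1],60]
    - [[0,0,0],[0,0,-2],60]
    - [[0,0,0],[0,0,-2],60]

```text
t: 30.15
ee_pos: [541.4, -14.0, 81.4]
orientation: [-0.377, 3.114, 0.002]
ft_force: [-4.1, -2.3, -2.1]
width: 70.2
```

carry_out:
  targets:
    - [[0,0,0],[0,0,-1],60]
    - [[0,0,0],[0,0,-2],60]
    - [[0,0,0],[0,0,-2],60]

```text
t: 30.4
ee_pos: [541.4, -14.0, 79.4]
orientation: [-0.377, 3.114, 0.002]
ft_force: [-4.9, -0.4, -3.0]
width: 70.7
```

carry_out:
  targets:
    - [[0,0,0],[0,0,-1],60]
    - [[0,0,0],[0,0,-1],60]

```text
t: 30.57
ee_pos: [541.4, -14.0, 78.4]
orientation: [-0.377, 3.114, 0.002]
ft_force: [-5.3, -2.1, -1.1]
width: 70.3
```

carry_out:
  targets:
    - [[0,0,0],[0,0,-1],60]
    - [[0,0,0],[0,0,-1],60]

```text
t: 30.73
ee_pos: [541.4, -14.0, 77.4]
orientation: [-0.377, 3.114, 0.002]
ft_force: [-4.9, -0.9, -1.3]
width: 70.5
```

carry_out:
  targets:
    - [[0,0,0],[0,0,-1],60]
    - [[0,0,0],[0,0,-1],60]

```text
t: 30.9
ee_pos: [541.4, -14.0, 76.4]
orientation: [-0.377, 3.114, 0.002]
ft_force: [-4.9, -2.5, -1.6]
width: 70.8
```

```bash
python3 - <<'E'
from tilt import *
avg(4)
E
```

```text
t 31.1 crate xyz 2.23 104.81 76.41 F u,w,z -4.98 -0.76 -2.1 M -0.02 1.0 -0.03 yaw/rot [-3.770e-01  3.114e+00  2.000e-03] wid 70.4
```

carry_out:
  targets:
    - [[0,0,0],[0,0,-1],60]
    - [[0,0,0],[0,0,-1],60]

```text
t: 31.27
ee_pos: [541.5, -13.9, 75.5]
orientation: [-0.377, 3.114, 0.002]
ft_force: [-4.5, -1.9, -1.5]
width: 70.1
```

```bash
python3 - <<'E'
from tilt import *
avg(4)
E
```

```text
t 31.47 crate xyz 2.37 104.78 75.5 F u,w,z -4.85 -0.11 -0.35 M 0.1 1.0 0.01 yaw/rot [-3.770e-01  3.114e+00  2.000e-03] wid 70.1
```

carry_out:
  targets:
    - [[0,0,0],[0,0,-1],60]
    - [[0,0,0],[0,0,-1],60]
    - [[0,0,0],[0,0,-1],60]

```text
t: 31.72
ee_pos: [541.5, -14.0, 74.5]
orientation: [-0.377, 3.114, 0.002]
ft_force: [-4.8, -1.4, 0.8]
width: 70.4
```

```bash
python3 - <<'E'
from tilt import *
avg(4)
E
```

```text
t 31.92 crate xyz 2.31 104.79 74.47 F u,w,z -4.79 -0.23 2.63 M 0.14 0.96 -0.03 yaw/rot [-3.770e-01  3.114e+00  2.000e-03] wid 70.4
```

carry_out:
  targets:
    - [[0,0,0],[0,0,-1],60]
    - [[0,0,0],[0,0,-1],60]
    - [[0,0,0],[0,0,-1],60]

```text
t: 32.17
ee_pos: [541.4, -14.0, 73.4]
orientation: [-0.377, 3.114, 0.002]
ft_force: [-4.4, -0.9, 4.1]
width: 70.6
```

```bash
python3 - <<'E'
from tilt import *
avg(4)
E
```

```text
t 32.37 crate xyz 2.29 104.78 73.38 F u,w,z -4.72 0.22 5.11 M 0.14 0.85 -0.01 yaw/rot [-3.770e-01  3.114e+00  2.000e-03] wid 70.3
```

carry_out:
  targets:
    - [[0,0,0],[0,0,0],76]
    - [[0,0,0],[0,0,0],82]
    - [[0,0,0],[0,0,0],86]
    - [[0,0,0],[0,0,0],86]
    - [[0,0,0],[0,0,0],86]
    - [[0,0,0],[0,0,0],86]

```text
t: 32.87
ee_pos: [541.2, -14.0, 73.1]
orientation: [-0.377, 3.115, 0.002]
ft_force: [-0.4, -0.1, -0.1]
width: 85.9
```

```bash
python3 - <<'E'
from tilt import *
avg(3)
E
```

```text
t 33.02 crate xyz 1.96 104.9 73.06 F u,w,z -0.1 -0.47 0.38 M 0.06 0.0 0.01 yaw/rot [-3.770e-01  3.115e+00  2.000e-03] wid 85.6
```

carry_out:
  targets:
    - [[0,0,0],[0,0,15],86]
    - [[0,0,0],[0,0,40],86]
    - [[0,0,0],[0,0,75],86]
    - [[0,0,0],[0,0,110],86]
    - [[0,0,0],[-20,35,125],86]
    - [[0,0,0],[-45,65,125],86]
    - [[0,0,0],[-70,95,125],86]
    - [[0,0,0],[-95,130,125],86]
    - [[0,0,0],[-115,165,125],86]
    - [[0,0,0],[-130,200,125],86]

```text
t: 33.85
ee_pos: [408.8, 187.0, 198.2]
orientation: [-0.376, 3.115, 0.002]
ft_force: [0.3, 0.2, 0.1]
width: 86.1
```

carry_out:
  targets:
    - [[0,0,0],[-15,35,0],86]
    - [[0,0,0],[-20,60,0],86]
    - [[0,0,0],[-20,60,0],86]
    - [[0,0,0],[-20,60,0],86]

```text
t: 34.18
ee_pos: [390.6, 247.0, 198.1]
orientation: [-0.382, 3.114, 0.002]
ft_force: [-0.4, -0.2, -0.0]
width: 86.4
```

```bash
python3 - <<'E'
from tilt import *
avg(2);look('f1',(555,-90,80),36)
im0={n:cv2.imread(f"pics/f1_{n}.png").astype(np.float32) for n in("top","side")}
for cw in(105,0,-105):
    P0=C+cw*w-4.5*u; gs={}
    for n,th in(("top",.7),("side",.75)):
        q=w2px(n,[P0+[0,0,130 if cw>=-5 else 118]])[0].astype(int); a,b=q-24
        z=cv2.GaussianBlur(im0[n][b:b+48,a:a+48],(0,0),.7); ratio=(z[:,:,2]-z[:,:,0])/(z.sum(2)+1)
        g=((ratio>.045)&(z[:,:,2]>th*z[24,24,2])).astype(np.uint8); k,l,st,ce=cv2.connectedComponentsWithStats(g); gs[n]=((l==l[24,24]).astype(np.float32),a,b)
    f=lambda p:-sum(ncc(render(n,[disk(n,*p)],a,b,48,48),g,np.ones_like(g)) for n,(g,a,b) in gs.items())
    s=np.array([P0[0],P0[1],130]); r=minimize(f,s,method="Nelder-Mead",options=dict(initial_simplex=[s,s+[4,0,0],s+[0,4,0],s+[0,0,10]]))
    d=r.x-C; print(cw,"crate",(d@u).round(1),(d@w).round(1),"underside",(r.x[2]-107).round(1),round(r.fun,3),[g[0].sum() for g in gs.values()])
E
```

```text
t 34.28 crate xyz -81.99 392.91 197.96 F u,w,z -0.04 0.14 0.37 M 0.06 -0.02 -0.06 yaw/rot [-3.770e-01  3.115e+00  1.000e-03] wid 86.0
t 34.2833 [391.  245.4 198. ] [-3.770e-01  3.115e+00  1.000e-03] [-0.06  0.08  0.96] [ 0.04 -0.02 -0.05] 86.0
105 crate -4.1 106.1 underside 29.6 -1.935 [np.float32(339.0), np.float32(231.0)]
0 crate -3.5 0.9 underside 26.3 -1.913 [np.float32(340.0), np.float32(252.0)]
-105 crate -3.3 -103.4 underside 9.3 -1.921 [np.float32(329.0), np.float32(309.0)]
```

View pics/f1.png

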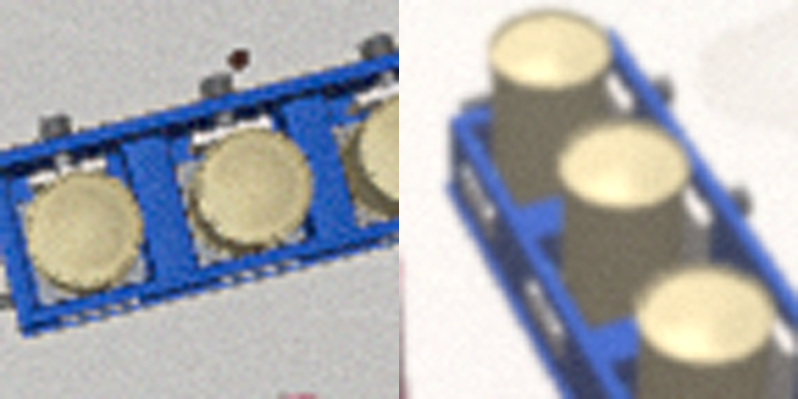

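```bash
python3 - <<'E'
from tilt import *
imgs=[]
for nm,(cw,uh) in {"c1":(105,31),"c2":(0,29)}.items():
    for n in("side","top"):
        i=cv2.imread(f"pics/f1_{n}.png"); P=C+(cw+.5)*w-4*u; a,b=w2px(n,[P+[0,0,80]])[0].astype(int)
        z=cv2.convertScaleAbs(cv2.resize(i[b-24:b+24,a-24:a+24],(384,384),interpolation=cv2.INTER_CUBIC),alpha=1.6)
        rings,_=cyl(P+[0,0,uh+44],0,0,0,44)
        for r in rings:
            p=((w2px(n,r)-[a-24,b-24]+.5)*8).astype(np.int32); cv2.polylines(z,[p],True,(0,0,255),1)
        imgs.append(z[:290] if 0 else cv2.resize(z,(300,300)))
cv2.imwrite("pics/fin.png",np.vstack([np.hstack(imgs[:2]),np.hstack(imgs[2:])]))
E
```

```text
(no output)
```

View pics/fin.png

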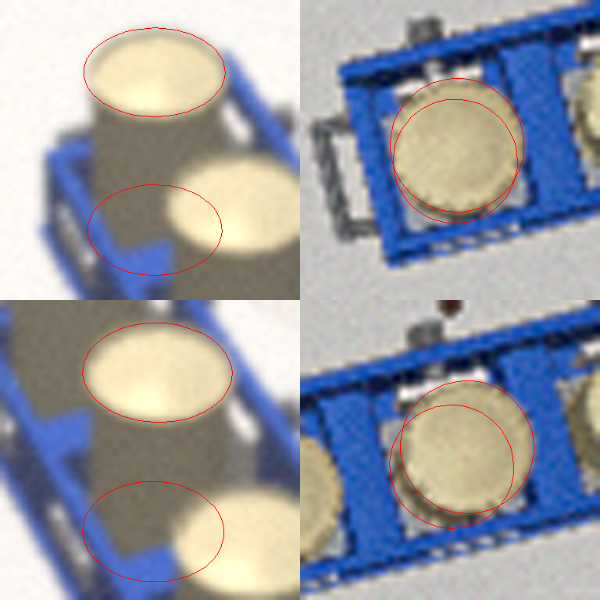

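View pics/f1_side.png

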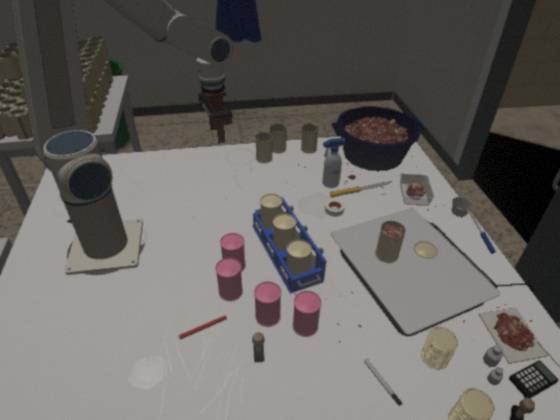

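The top and bottom rings of an upright tin match both packed tins in both views. They stand forward against the front wall, and nothing else has moved. The arm is clear, so I'm handing in.

```bash
python3 -c "
from workcell import order
print(order.close_job())"
```

```text
the job is handed in; nothing more can be done
None
```

Both tins now stand upright in the crate's two empty cells, and the job was handed in at about 34 s of the 72 s allowed. close_job gives no verdict, so I don't know the official result.

**What I did**
- The tin from (430, 278) went into cell 2 and the one from (574, 299) into cell 1.
- Each was pushed back until the keeper force read about 4.6–4.8 N, roughly 13 mm of travel. It was then lowered past the front wall without landing on it.
- I released each one only after the upward force climbed by about 2–2.5 N per mm, which matches the sprung plate. The rise when I let go was about 5.6 N in cell 2 and 7 N in cell 1.

**What went wrong on the way**
- On the first push into cell 2 the tin tilted about 3° in the grip, and tilting the tool did not correct it.
- I backed out, set the tin down on the table in front of the crate and took it again 15 mm lower. With the lower grip it stayed upright. Pressing it down on the table there read about 24 N.

**Last checks**
- The final pictures show both tins upright and forward against the front wall, with their axes about 4 mm in front of the crate's centre line. The packed tin's fitted position is unchanged, and I could see nothing else out of place.
- The arm touches nothing and the force reading is near zero.
- **Heights:** in cell 1 the height from the picture matches the felt height (both about 30 mm). In cell 2 the picture gives an underside of 26 mm against 29 mm felt. I put this down to picture error, since the packed tin also reads about 5 mm too low, and I did not check it by touch.

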